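# Cool the tablet moulds on edge and set the drum timer

### The arm

A 6-joint arm with a two-finger parallel gripper is mounted at the origin on the work surface. World frame = base frame: x ahead of the robot, y to its left, z up, the work surface at z = 0. Lengths are in m, angles in degrees, forces in N, time in s.
With the tool pointing down it reaches from about 0.4 to 0.825 m from the base axis. Payload 7 kg.
Tool frame: the origin (TCP) lies between the finger pads; the fingertips stand 19 mm ahead of it and the grasp point (between the pads) is the TCP; z points along the fingers, y is the line along which they close (so a half turn about z gives the same grasp; the last joint's range is limited). The gripper opens to 88 mm and grips with 3 to 60 N. Pads are 19 mm wide; open, the fingers measure 130 mm over their backs; the gripper's body (78 mm by 193 mm) begins 47 mm behind the grasp point.
Start: joints at [80.678, 20.546, 0.682, 0, -70.136, -16.507], TCP at [0.294, 0.608, 0.246] pointing down, gripper open.
Joint ranges: [-176.03, 176.03], [-82.01, 121.73], [-58.28, 71.71], [-173.87, 95.51], [-174.79, -0.11], [-173.66, 173.66]. Speed limits (degrees/s): [136.94, 136.94, 172.46, 180, 180, 180].

### API

Orientations are given as [roll, pitch, yaw] about the fixed x, y, z axes, in that order (R = Rz(yaw) Ry(pitch) Rx(roll)).
In Python, from plant import get_obs, snapshot, close_job, spot_in, spot_point gives the robot as it stands.
- The arm moves only by the tool play_rows, never from a script. Its argument "plan" is a list of rows, each a list of 6 numbers: the shift along the tool's x, y, z in cm, then the turn, a rotation vector about the tool's x, y, z in degrees. A call has 1 to 20 rows; each row shifts and turns the commanded pose from where the row before left it, along the tool's axes as they then stand; what a row does not reach is not made up. A row lasts 1/12 s, in which the tool goes at most 41.7 mm and 7.16 degrees, less where a joint would pass 70% of its speed; a pose out of reach is approached as far as the arm can. A call is refused whole if a number of a shift passes 4.17 or a number of a turn 7.16, either way. A call with a gripper value outside its range is refused whole. "grip" is the finger opening in cm, from 0 to 8.76, set as the call begins (left out, the last holds). The fingers move at their own pace and stop on an object; the grip force is fixed at half the most. Time passes only in rows, so rows that do not move let the fingers close. It gives the time, the measured TCP pose, the force, the opening and the grip force at its end, in the units of the state.
- get_obs(): the state, without advancing time (a new reading comes with each control period).
- snapshot(name): name is "scene" or "top"; returns a dict with "frame" (480x640x3 uint8, red, green, blue), "fx", "fy", "cx", "cy" (pixels), "position" and "attitude" of the camera in the world. Camera axes: x right, y down, z forward; pixel columns grow to the right and rows downward; lengths in m; the calibration is good to about 2 mm. A picture is of the moment at which its call begins. There is no depth.
- close_job(): hands the job in; it is judged then, once.
Trained networks look in the newest picture that a camera, given by its name, has taken for a name from the list of things; names that differ only in an ending like _2 or _b are one class to them, and where a whole thing is asked for, a point or a joint stands for the part that bears it (a point fixed in the world has none). Each returns a list of dicts, best first, with "score" (0 to 1); they miss things now and then, are a little off and sometimes report something else, mostly with a low value. They report only what shows in the picture. A call takes as long as a camera call. They do not tell look-alikes from the thing itself.
- spot_in(camera, thing): "position" ([x, y, z] in m, in world coordinates, good to about 4 mm: the middle of the surface that is visible of it).
- spot_point(camera, thing): "position" ([x, y, z] in m, in world coordinates, good to about 4 mm: a listed point, or the origin of a listed thing).
The state is a dict: "clock": time; "joint_pos": joint angles; "qvel": joint speeds; "tau": joint torques, N m; "tool_pos": TCP position; "orientation": TCP orientation; "force": force on the tool from outside, world axes, zero at the start; "moment": the same for the moment, N m; "opening": finger opening in m; "gripper_force": force on a finger pad.
Only numpy, scipy, OpenCV 4.12 (cv2) and the standard library are available. Lean on these libraries where they do the work, as an engineer would, in place of code of your own. Each camera call takes 0.05 s, during which the arm holds its last target. There are 200 camera calls.

### The job

Put every small square chocolate mould from the bench into the cooling drawer, each standing upright on one of its thin edges in a slot of the wire rack, with at least one empty slot between neighbours for the cold air, and slide the drawer fully shut. Once the drawer is shut, turn the timer's ribbed wheel until the number 5 stands centred in its small window. Leave the other things on the bench where they are.

Things in the scene. Friction and masses are not known exactly. Their poses are not given: they have to be found in the camera images.
- mould_a_centre (a point): centre of a square chocolate mould: clear plastic block 66 x 66 mm, 22 mm thick, 110 g, with a brown four-square tablet in it; two or three are there (None: absent). Its own z is its thickness: vertical while it lies flat (centre 11 mm above the bench), level when it stands on edge (centre 33 mm up); x and y run parallel to its sides
- mould_b_centre (a point): centre of a square chocolate mould: clear plastic block 66 x 66 mm, 22 mm thick, 110 g, with a brown four-square tablet in it; two or three are there (None: absent). Its own z is its thickness: vertical while it lies flat (centre 11 mm above the bench), level when it stands on edge (centre 33 mm up); x and y run parallel to its sides
- mould_c_centre (a point): centre of a square chocolate mould: clear plastic block 66 x 66 mm, 22 mm thick, 110 g, with a brown four-square tablet in it; two or three are there (None: absent). Its own z is its thickness: vertical while it lies flat (centre 11 mm above the bench), level when it stands on edge (centre 33 mm up); x and y run parallel to its sides
- drawer (a joint): how far the cooling drawer is drawn out, m: 0 shut, 0.14 fully out; it slides towards the robot (along the cabinet's -x), takes about 2 N and stays where it is left
- drawer_handle (a point): middle of the drawer's handle, 82 mm above the bench: a round bar 12 mm thick and 120 mm long (along the cabinet's y), 42 mm in front of the drawer's front panel (free gap behind it 36 mm). Panel: 12 mm thick, 268 mm wide, top at 98 mm. Axes as the cabinet's
- drawer_floor (a point): on the drawer's floor (18 mm above the bench), midway across, 68 mm behind the panel's inner face; moves with the drawer, axes as the cabinet's. A rack of 8 wires along x (4 mm thick, x -58 to +82 mm, tops 34 mm above floor) makes 7 slots 29 mm wide, centred at y 0, +-33, +-66, +-99 mm. Drawer's sides: y +-121 mm, 25 mm high. Fully out, the cabinet's face is at x +72 mm
- cooler: low bench-top cooling cabinet, 300 deep (x) x 420 wide (y) mm, origin under its middle; its -x face is the front. Drawer bay at +y (y -60 to +210 mm, top 108 mm above the bench), grey machine compartment at -y (y -62 to -212 mm, top 110 mm) carrying the timer; a carton 45 mm tall lies on the bay's top, towards the back
- timer (a joint): angle of the timer's number drum, rad, stops at 0 and 5.65: numbers 0 to 9 (minutes) round it; number k is centred in the window at k x 0.628 rad. Grows as the top of drum and wheel moves away from the robot (cabinet +x); light friction (0.05 N m), no clicks, stays where it is left
- wheel_centre (a point): centre of the timer's grey ribbed finger wheel, 85 mm above the bench, on the drum's axis (level, along the cabinet's y; axes as the cabinet's, does not turn). 24 mm wide, hub radius 46 mm, 10 ribs 5 mm thick to radius 56 mm, 36 degrees apart; with a number centred, the gap between two ribs is at the very top. Push a rib along with a fingertip from above to turn it
- window (a point): middle of the small window (26 mm square, 136 mm above the bench) over the top of the white number drum; black numbers 17 mm tall, read from the robot's side. It is in a grey hood 52 mm wide (y), 116 mm long (x), top at 136 mm, 59 mm to the +y side of the wheel's middle
- cocoa_tin: bystander: steel tin, 74 mm across, 120 mm tall, origin under its middle; beyond it, by the cabinet, stands a fixed white tub 100 mm across and 110 mm tall
- caramel_jar: bystander: small amber jar, 60 mm across, 55 mm tall, origin under its middle
- palette_knife: bystander: palette knife lying flat on the bench, about 250 mm long along its x
- steel_bowl: bystander: steel bowl, 150 mm across, 60 mm tall, origin under its middle; beyond it are a low stack of big moulds (73 mm tall) and, at the table's side, a melting tank (130 mm tall)
Things that resemble listed ones, but are neither listed nor needed, are in the scene too. Leave any green or pink look-alike of the part that bears mould_a_centre alone.

How it is judged (in metres and radians):
On the way, in this order (a step that is already met when the one before it is completed fails the run):
1. the drawer is shut with every mould standing on edge in it, with an empty slot between neighbours (x of mould_a_centre in the frame of drawer_floor between -0.06 and 0.16 m and y of mould_a_centre in the frame of drawer_floor between -0.118 and 0.118 m and z of mould_a_centre in the frame of drawer_floor between 0.027 and 0.039 m and angle between mould_a_centre's own z axis and vertical between 1.4 and 1.74 rad and x of mould_b_centre in the frame of drawer_floor between -0.06 and 0.16 m and y of mould_b_centre in the frame of drawer_floor between -0.118 and 0.118 m and z of mould_b_centre in the frame of drawer_floor between 0.027 and 0.039 m and angle between mould_b_centre's own z axis and vertical between 1.4 and 1.74 rad and x of mould_c_centre in the frame of drawer_floor between -0.06 and 0.16 m and y of mould_c_centre in the frame of drawer_floor between -0.118 and 0.118 m and z of mould_c_centre in the frame of drawer_floor between 0.027 and 0.039 m and angle between mould_c_centre's own z axis and vertical between 1.4 and 1.74 rad and distance between mould_a_centre and mould_b_centre above 0.05 m and distance between each of mould_a_centre, mould_b_centre and mould_c_centre above 0.05 m and value of joint drawer below 0.008 m), for 0.3 s.
2. then the timer shows 5 (value of joint timer between 3.0216 and 3.2616 rad), for 0.3 s.
At the end, for the whole second after the job is handed in: drawer shut to within 8 mm; every mould inside it, standing on a thin edge within 10 degrees of upright, centres at least 50 mm apart (an empty slot between), at rest; number 5 centred in the window to within 0.12 rad (5 mm) (all of step 1 and all of step 2 and linear speed of each of mould_a, mould_b, mould_c below 0.02 m/s and velocity of joint timer between -0.05 and 0.05 rad/s); the robot touches nothing.
It fails at once if one of the other things on the bench is pushed more than 5 cm away (distance of any of cocoa_tin, caramel_jar, palette_knife, steel_bowl from where it was at the start of the episode above 0.05 m).
It fails at once if one of the other things is toppled (angle between any of cocoa_tin, caramel_jar, palette_knife, steel_bowl's own z axis and vertical above 0.5 rad).
Of mould_a, mould_b, mould_c only 2 to 3 are there at a start; the rules pass over those that are not, and their reading is None.
At some moment in a run one of mould_a, mould_b, mould_c may be knocked a few centimetres aside while the robot is not near it.
It also fails if it takes over 210 s, if anything falls off the work surface, if the arm or the gripper's body presses on something with over 40 N, if the wrist force passes 120 N, or if a joint passes its speed limit or range.

## Working session

There is one attempt and no reset: what is moved stays moved. The work goes in short steps, Python scripts to look and compute and a tool call to move; the robot and the scene stay as the last step left them, time stands still between calls to the robot, and variables do not carry over. Pictures are saved under pics/ and viewed, at most 14 in all, crops included, and the job is handed in when it is done.

Besides the shell and the picture viewer there is one more tool, called after ">>>" as name([rows], argument=value, ...), one row to a line, values as JSON. play_rows: Moves the arm, as the interface text tells. Its arguments: {"type":"object","properties":{"plan":{"type":"array","items":{"type":"array","items":{"type":"number"}}},"grip":{"type":"number"}},"required":["plan"]}

```bash
mkdir -p pics; ls; cat > h.py <<'E'
from plant import get_obs, snapshot, close_job, spot_in, spot_point
import cv2, numpy as np
from scipy.spatial.transform import Rotation as R
def snap(cam,name):
    s=snapshot(cam); cv2.imwrite('pics/'+name+'.png',s['frame'][:,:,::-1]); return s
def pts(cam,*names,n=4):
    for t in names:
        print(t,[(np.round(d['position'],3).tolist(),round(d['score'],2)) for d in spot_point(cam,t)[:n]])
E
python3 - <<'E'
from h import *
for c in ('scene','top'):
    s=snap(c,c+'0'); print(c,{k:(np.round(v,4).tolist()) for k,v in s.items() if k!='frame'})
    pts(c,'mould_a_centre','drawer_handle','drawer_floor','cooler','wheel_centre','window','cocoa_tin','caramel_jar','palette_knife','steel_bowl',n=6)
print(get_obs())
E
```

```text
pics
scene {'fx': 582.3807, 'fy': 582.3807, 'cx': 330.5551, 'cy': 232.9131, 'position': [1.0882, -0.7661, 1.4756], 'attitude': [-145.1763, 1.0274, 32.2884]}
mould_a_centre [([0.306, 0.453, 0.016], 0.89), ([0.423, 0.505, 0.013], 0.81), ([0.431, 0.384, 0.011], 0.68)]
drawer_handle [([0.562, 0.065, 0.085], 0.69)]
drawer_floor []
cooler [([0.785, -0.014, -0.0], 0.76)]
wheel_centre [([0.677, -0.179, 0.08], 0.89)]
window [([0.677, -0.127, 0.135], 0.75)]
cocoa_tin [([0.652, -0.466, -0.004], 0.64)]
caramel_jar [([0.602, -0.333, -0.004], 0.6)]
palette_knife [([0.386, 0.064, -0.0], 0.88)]
steel_bowl [([0.592, 0.53, -0.0], 0.57)]
top {'fx': 474.587, 'fy': 474.587, 'cx': 320.7222, 'cy': 244.6391, 'position': [0.3442, 0.0027, 1.3275], 'attitude': [-170.8207, 0.9659, -89.0447]}
mould_a_centre [([0.306, 0.45, 0.013], 0.68), ([0.423, 0.504, 0.01], 0.61), ([0.427, 0.379, 0.008], 0.59), ([0.689, 0.064, 0.014], 0.43)]
drawer_handle [([0.571, 0.062, 0.085], 0.68)]
drawer_floor [([0.688, 0.063, 0.015], 0.6)]
cooler [([0.682, -0.129, 0.132], 0.73), ([0.784, -0.016, 0.001], 0.58)]
wheel_centre [([0.682, -0
[... 303 characters left out ...]
87, 0.531, -0.005], 0.72)]
{'clock': 1.1, 'joint_pos': array([ 8.06775253e+01,  2.05446982e+01,  6.81564771e-01,  6.04481795e-04,
       -7.01332533e+01, -1.65055108e+01]), 'qvel': array([-0.03306395, -0.02081012, -0.06096105, -0.00051715,  0.04950861,
       -0.02293364]), 'tau': array([ 6.04016150e-04, -5.82399559e+01,  2.93292958e+01,  7.00240597e+00,
        1.22697992e-02, -2.68063076e-05]), 'tool_pos': array([0.29410538, 0.6075486 , 0.24557892]), 'orientation': array([-1.79996374e+02,  4.81450829e-04, -2.58277801e+01]), 'force': array([ 0.28265652,  0.6166755 , -0.91845731]), 'moment': array([-0.05104219, -0.00377854,  0.0169641 ]), 'gripper_force': 0.0, 'opening': 0.08740584576081396}
```

View pics/scene0.png

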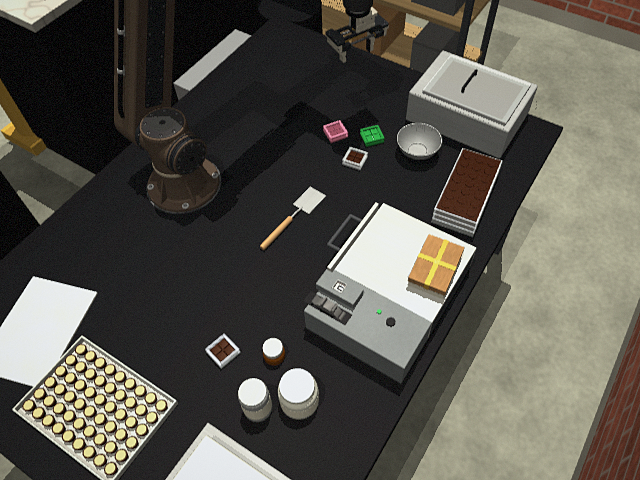

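View pics/top0.png

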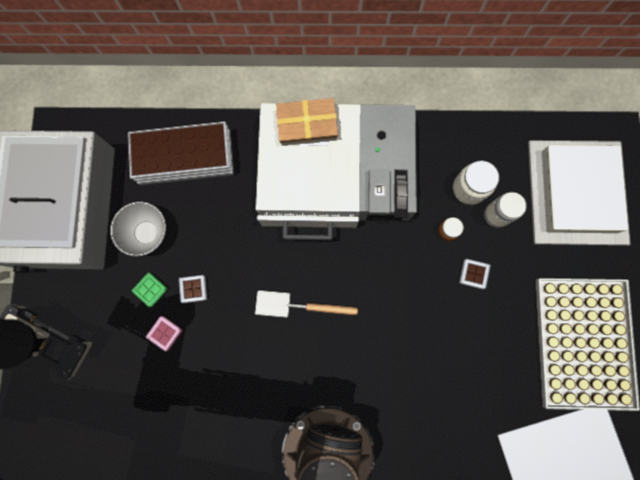

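Scene and top agree: there are two brown moulds, at top px (193,289) and (476,273). The pink and green ones at (163,333) and (149,289) are look-alikes. The drawer handle is at px (308,231), the knife is in front of it, and the drawer is nearly shut. Next I'll measure mould yaw and position, and the cabinet yaw.

```bash
cat >> h.py <<'E'
def ray(s,px,z):
    px=np.atleast_2d(px).astype(float)
    d=np.c_[(px[:,0]-s['cx'])/s['fx'],(px[:,1]-s['cy'])/s['fy'],np.ones(len(px))]
    d=R.from_euler('xyz',s['attitude'],degrees=True).apply(d); p=np.array(s['position'])
    return p+d*((z-p[2])/d[:,2])[:,None]
def proj(s,X):
    d=R.from_euler('xyz',s['attitude'],degrees=True).inv().apply(np.atleast_2d(X)-np.array(s['position']))
    return np.c_[d[:,0]/d[:,2]*s['fx']+s['cx'],d[:,1]/d[:,2]*s['fy']+s['cy']]
def mould(s,px,z=.022,h=28):
    u,v=[int(round(a)) for a in px]; g=s['frame'][v-h:v+h,u-h:u+h].astype(np.uint8)
    m=(g.max(2)>60).astype(np.uint8)
    c=max(cv2.findContours(m,cv2.RETR_EXTERNAL,cv2.CHAIN_APPROX_NONE)[0],key=cv2.contourArea)
    w=ray(s,cv2.convexHull(c)[:,0]+[u-h,v-h],z)[:,:2]
    (x,y),sz,a=cv2.minAreaRect((w*1000).astype(np.float32)); a=(a+45)%90-45
    return np.round([x/1000,y/1000],4),np.round(sz,1),round(a,1)
def to(pos,rpy):
    "shift (tool axes, cm) and rotvec (deg) from now to the target"
    o=get_obs(); r=R.from_euler('xyz',o['orientation'],degrees=True); t=R.from_euler('xyz',rpy,degrees=True)
    print('at',np.round(o['tool_pos'],4),np.round(o['orientation'],1),'shift cm',np.round(r.inv().apply(np.array(pos)-o['tool_pos'])*100,2),
     'turn',np.round((r.inv()*t).as_rotvec(degrees=True),1))
E
python3 - <<'E'
from h import *
s=snapshot('top')
for p in [(193,289),(476,273)]: print(mould(s,p))
s2=snapshot('scene')
for p in [(355,158),(223,351)]: print(mould(s2,p))
print('handle ends',ray(s,[(283,232),(331,231)],.082), 'bay front edge',ray(s,[(259,215),(358,215)],.108))
im=s['frame'][150:270,240:440,::-1]; cv2.imwrite('pics/c1.png',cv2.resize(im,None,fx=4,fy=4,interpolation=cv2.INTER_CUBIC))
to([.567,.064,.2],[180,0,-90]); to([.567,.064,.2],[180,0,90])
E
```

```text
(array([0.4275, 0.3807]), array([73.5, 75.6]), 8.0)
(array([ 0.4808, -0.3954]), array([75.9, 74.3]), -13.3)
(array([0.4307, 0.3754]), array([73.8, 84.7]), 7.6)
(array([ 0.4829, -0.3994]), array([70.6, 76.9]), -13.6)
handle ends [[5.77910399e-01 1.28499473e-01 8.20000000e-02]
 [5.82357149e-01 2.27667899e-04 8.20000000e-02]] bay front edge [[ 0.61774746  0.19055984  0.108     ]
 [ 0.62109832 -0.07004206  0.108     ]]
at [0.2941 0.6075 0.2456] [180.    0.  -25.8] shift cm [48.25 37.03  4.56] turn [ 0.  -0.  64.2]
at [0.2941 0.6075 0.2456] [180.    0.  -25.8] shift cm [48.25 37.03  4.56] turn [   0.     0.  -115.8]
```

View pics/c1.png

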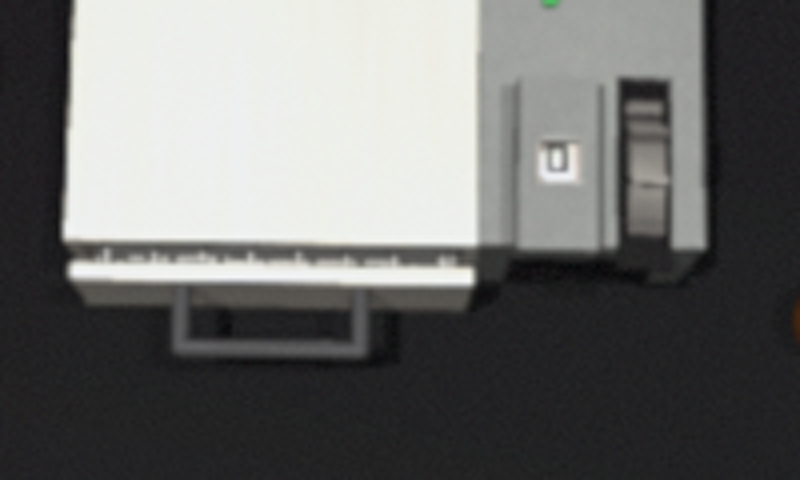

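The crop puts the handle bar at full-image row ~237, columns 283–331. The drawer is out about 1.5 cm and the window shows 0. I'll open the drawer first.

>>> play_rows([
  [0,0,0,0,0,7.13],
  [0,0,0,0,0,7.13],
  [0,0,0,0,0,7.13],
  [0,0,0,0,0,7.13],
  [0,0,0,0,0,7.13],
  [0,0,0,0,0,7.13],
  [0,0,0,0,0,7.13],
  [0,0,0,0,0,7.13],
  [0,0,0,0,0,7.13],
  [3.6,-1.8,0.3,0,0,0],
  [3.6,-1.8,0.3,0,0,0],
  [3.6,-1.8,0.3,0,0,0],
  [3.6,-1.8,0.3,0,0,0],
  [3.6,-1.8,0.3,0,0,0],
  [3.6,-1.8,0.3,0,0,0],
  [3.6,-1.8,0.3,0,0,0],
  [3.6,-1.8,0.3,0,0,0],
  [3.6,-1.8,0.3,0,0,0],
  [3.6,-1.8,0.3,0,0,0],
  [3.6,-1.8,0.3,0,0,0],
], grip=2.6)

```text
clock: 2.87
tool_pos: [0.4926, 0.2098, 0.2129]
orientation: [-180.0, 0.0, -90.0]
force: [1.2, 0.2, -0.4]
opening: 0.0263
gripper_force: 0.0
```

```bash
python3 - <<'E'
from h import *
s=snap('top','top1'); print(ray(s,[(283,237),(331,237)],.084))
to([.569,.064,.083],[180,0,-89.2])
pts('top','mould_a_centre','drawer_handle')
E
```

```text
[[5.63982755e-01 1.27899319e-01 8.40000000e-02]
 [5.65730967e-01 1.69086123e-05 8.40000000e-02]]
at [0.494  0.2047 0.2121] [ 1.80e+02 -1.00e-01 -9.01e+01] shift cm [14.03 -7.55 12.92] turn [ 0.  -0.1 -0.9]
mould_a_centre [([0.424, 0.38, 0.01], 0.88), ([0.304, 0.454, 0.012], 0.68)]
drawer_handle [([0.566, 0.064, 0.084], 0.55)]
```

>>> play_rows([
  [3.5,-1.8,1,0,0,0],
  [3.5,-1.8,1,0,0,0],
  [3.5,-1.8,1,0,0,0],
  [3.5,-1.8,1,0,0,0],
  [0,0,2,0,0,0],
  [0,0,2,0,0,0],
  [0,0,0,0,0,0],
  [0,0,2,0,0,0],
  [0,0,2,0,0,0],
  [0,0,0.9,0,0,0],
  [0,0,0,0,0,0],
])

```text
clock: 3.93
tool_pos: [0.5631, 0.0722, 0.0824]
orientation: [179.8, -0.1, -89.9]
force: [-0.6, 0.4, -0.3]
opening: 0.0258
gripper_force: 0.0
```

>>> play_rows([
  [0,0,0,0,0,0],
  [0,0,0,0,0,0],
  [0,0,0,0,0,0],
  [0,0,0,0,0,0],
], grip=1.0)

```text
clock: 4.27
tool_pos: [0.5652, 0.0722, 0.0851]
orientation: [-179.8, 0.1, -90.0]
force: [-0.1, 2.1, 3.4]
opening: 0.0115
gripper_force: 29.8
```

>>> play_rows([
  [0,0.8,0,0,0,0],
  [0,1.2,0,0,0,0],
  [0,1.2,0,0,0,0],
  [0,1.2,0,0,0,0],
  [0,1.2,0,0,0,0],
  [0,1.2,0,0,0,0],
  [0,1.2,0,0,0,0],
  [0,1.2,0,0,0,0],
  [0,1.2,0,0,0,0],
  [0,1.0,0,0,0,0],
  [0,0.6,0,0,0,0],
  [0,0,0,0,0,0],
  [0,0,0,0,0,0],
])

```text
clock: 5.35
tool_pos: [0.4447, 0.0728, 0.0849]
orientation: [-179.8, 0.1, -90.0]
force: [-1.2, 6.0, 8.3]
opening: 0.0112
gripper_force: 30.0
```

```bash
python3 - <<'E'
from h import *
o=get_obs();print(o['tool_pos'],o['force'],o['opening'])
E
```

```text
[0.44467811 0.07281261 0.08494959] [-1.18005241  5.98809254  8.27504843] 0.011176960917957864
```

>>> play_rows([
  [0,0,0,0,0,0],
  [0,0,0,0,0,0],
  [0,0,0,0,0,0],
  [0,0,-2,0,0,0],
  [0,0,-3,0,0,0],
  [0,0,-4,0,0,0],
  [0,0,-4,0,0,0],
  [-3.5,0,-1.5,0,0,-4],
  [-3.5,0,0,0,0,-4],
  [-3.5,0.2,0,0,0,0],
  [-3.5,0.2,0,0,0,0],
  [-3.5,0.2,0,0,0,0],
  [-3.5,0.2,0,0,0,0],
  [-3.5,0.2,0,0,0,0],
], grip=2.6)

```text
clock: 6.52
tool_pos: [0.4064, 0.3142, 0.2282]
orientation: [180.0, -0.1, -82.0]
force: [0.7, 0.0, 0.4]
opening: 0.0262
gripper_force: 0.0
```

>>> play_rows([
  [0,0,0,0,-7,0],
  [0,0,0,0,-7,0],
  [0,0,0,0,-7,0],
  [0,0,0,0,-7,0],
  [0,0,0,0,-7,0],
  [0,0,0,0,-7,0],
  [0,0,0,0,-3,0],
  [0,0,0,0,0,0],
  [0,0,0,0,0,0],
], grip=8.7)

```text
clock: 7.27
tool_pos: [0.408, 0.3117, 0.2275]
orientation: [179.8, 44.9, -82.4]
force: [1.6, -0.4, 0.1]
opening: 0.0804
gripper_force: 0.0
```

```bash
cat >> h.py <<'E'
def tilt(yaw,a,c,d):
    "tool yaw, tilt a about tool y, mould centre c, TCP d behind it: pose"
    r=R.from_euler('xyz',[180,0,yaw],degrees=True)*R.from_rotvec([0,a,0],degrees=True)
    z=r.apply([0,0,1]); return np.array(c)-d*z, r.as_euler('xyz',degrees=True)
E
python3 - <<'E'
from h import *
s=snap('top','top2')
print(mould(s,(193,289))); print(get_obs()['joint_pos'])
pts('top','drawer_floor','drawer_handle')
p,e=tilt(-82,-45,[.428,.379,.011],.016); to(p,e); to(p,e) if 0 else None
p,e=tilt(-82,-45,[.428,.379,.011],.086); to(p,e)
E
```

```text
(array([0.4281, 0.3802]), array([151.6, 158. ]), 0.9)
[ 24.07201399   5.65502474 -17.24083318 -49.59577052 -62.88124734
   5.92278981]
drawer_floor [([0.568, 0.065, 0.017], 0.68), ([0.785, -0.016, -0.002], 0.39)]
drawer_handle []
at [0.407  0.3137 0.2287] [-180.    44.9  -81.9] shift cm [11.01 -2.99 18.18] turn [ 0.  -0.1  0.1]
at [0.407  0.3137 0.2287] [-180.    44.9  -81.9] shift cm [11.02 -2.98 11.18] turn [ 0.  -0.1  0.1]
```

View pics/top2.png

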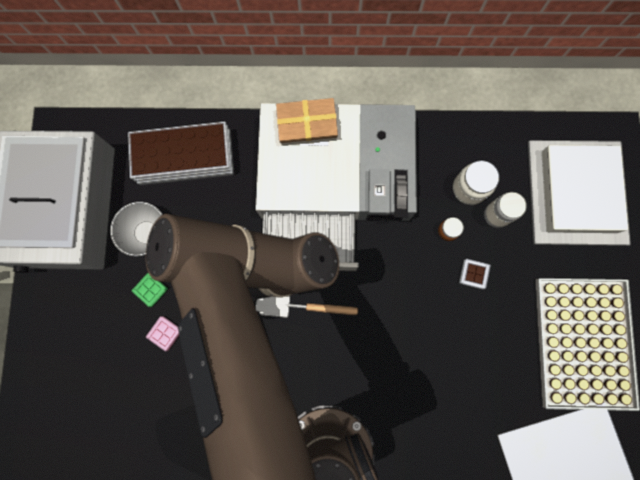

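The top view shows the drawer out with the rack empty (px 263–355, 215–265). The moulds haven't moved and there is no third brown one. The arm is leaning over mould A.

>>> play_rows([
  [2.2,-0.6,2,0,0,0],
  [2.2,-0.6,2,0,0,0],
  [2.2,-0.6,2,0,0,0],
  [2.2,-0.6,2,0,0,0],
  [2.2,-0.6,2,0,0,0],
  [0,0,1,0,0,0],
  [0,0,0,0,0,0],
  [0,0,0,0,0,0],
])

```text
clock: 8.08
tool_pos: [0.4365, 0.3186, 0.0736]
orientation: [180.0, 45.0, -81.9]
force: [1.4, 0.0, 0.8]
opening: 0.0867
gripper_force: 0.0
```

```bash
python3 - <<'E'
from h import *
s=snapshot('scene')
p=np.array(proj(s,[.428,.379,.03])[0],int); im=s['frame'][max(p[1]-70,0):p[1]+70,p[0]-90:p[0]+90,::-1]
cv2.imwrite('pics/c2.png',cv2.resize(im,None,fx=4,fy=4,interpolation=cv2.INTER_CUBIC))
p,e=tilt(-82,-45,[.428,.379,.011],.016); to(p,e)
E
```

```text
at [0.437  0.3185 0.0745] [-179.9   45.   -81.8] shift cm [0.16 0.05 7.22] turn [ 0.  -0.   0.2]
```

View pics/c2.png

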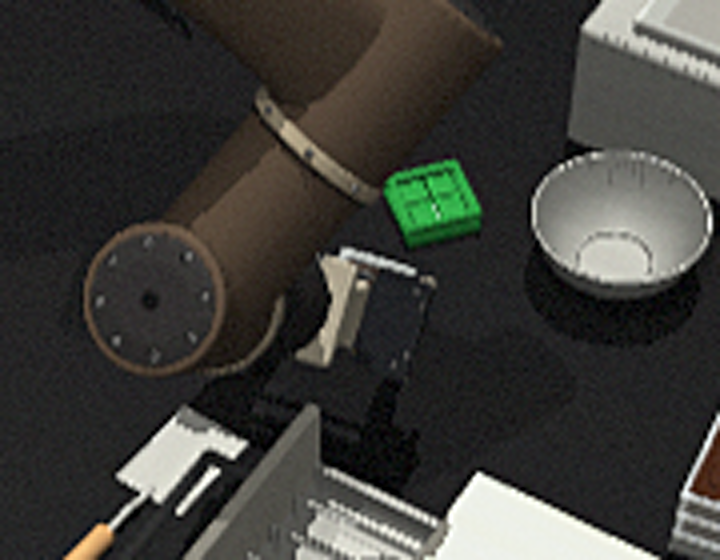

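The crop shows the fingers straddling the mould (white edge at crop 380,260), clear of the green one. Descending.

>>> play_rows([
  [0.1,0,1.8,0,0,0],
  [0.1,0,1.8,0,0,0],
  [0,0,1.8,0,0,0],
  [0,0,1.2,0,0,0],
  [0,0,0.5,0,0,0],
  [0,0,0,0,0,0],
  [0,0,0,0,0,0],
])

```text
clock: 8.72
tool_pos: [0.4303, 0.3659, 0.0215]
orientation: [180.0, 45.0, -82.0]
force: [0.4, 0.5, 0.7]
opening: 0.087
gripper_force: 0.0
```

>>> play_rows([
  [0,0,0,0,0,0],
  [0,0,0,0,0,0],
  [0,0,0,0,0,0],
  [0,0,0,0,0,0],
  [0,0,0,0,0,0],
], grip=5.5)

```text
clock: 9.13
tool_pos: [0.4306, 0.3656, 0.0218]
orientation: [-179.9, 45.0, -82.0]
force: [-0.2, -1.7, 3.3]
opening: 0.0659
gripper_force: 30.0
```

>>> play_rows([
  [-1,0,-1,0,0,0],
  [-1.5,0,-1.5,0,0,0],
  [-2,0,-2,0,0,0],
  [-2,0,-2,0,0,0],
  [-2,0,-2,0,0,0],
  [0,0,0,0,6.9,0],
  [0,0,0,0,6.9,0],
  [0,0,0,0,6.9,0],
  [0,0,0,0,6.9,0],
  [0,0,0,0,6.9,0],
  [0,0,0,0,6.9,0],
  [0,0,0,0,6.9,0],
  [0,0,0,0,6.9,0],
  [0,0,0,0,6.9,0],
  [0,0,0,0,6.9,0],
  [0,0,0,0,6.9,0],
  [0,0,0,0,6.9,0],
  [0,0,0,0,7.1,0],
  [0,0,0,0,0,0],
])

```text
clock: 10.72
tool_pos: [0.4281, 0.3651, 0.1353]
orientation: [179.3, -43.9, -81.3]
force: [0.2, 0.0, -2.9]
opening: 0.0656
gripper_force: 30.0
```

```bash
python3 - <<'E'
from h import *
o=get_obs();print(o['joint_pos'],o['opening'])
p,e=tilt(-82,45,[.43,.345,.033],.016); to(p,e)
s=snapshot('scene')
p=np.array(proj(s,[.428,.345,.13])[0],int); im=s['frame'][max(p[1]-70,0):p[1]+70,p[0]-90:p[0]+90,::-1]
cv2.imwrite('pics/c3.png',cv2.resize(im,None,fx=4,fy=4,interpolation=cv2.INTER_CUBIC))
E
```

```text
[ 71.68407976  34.96171688 -11.81524942  17.76291598 -84.34529306
 -71.71121896] 0.06559608211483209
at [0.4281 0.3651 0.1353] [179.3 -43.9 -81.3] shift cm [-5.67  0.01  7.17] turn [0.2 1.1 0.5]
```

View pics/c3.png

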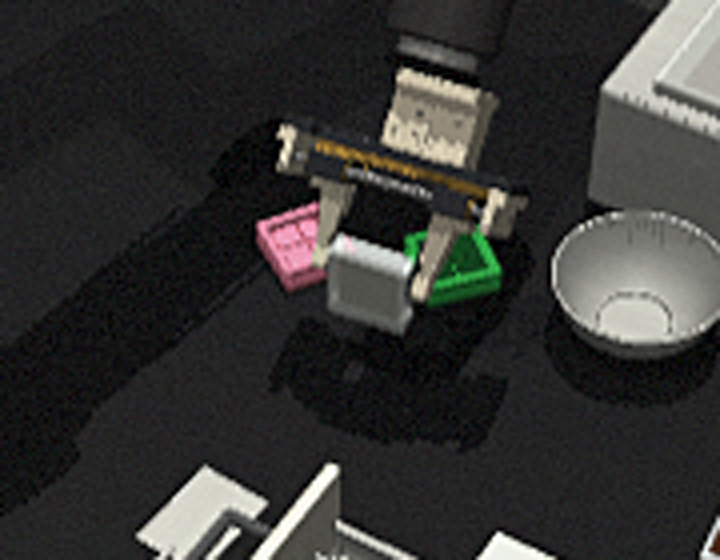

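The crop shows the mould held upright at (370,285), clear of the look-alikes. Setting it down on edge.

>>> play_rows([
  [-1.2,0,1.6,0.1,0.5,0.2],
  [-1.2,0,1.6,0.1,0.5,0.2],
  [-1.2,0,1.6,0,0,0],
  [-1.0,0,1.2,0,0,0],
  [-0.5,0,0.6,0,0,0],
  [-0.3,0,0.3,0,0,0],
  [-0.2,0,0.2,0,0,0],
  [0,0,0,0,0,0],
  [0,0,0,0,0,0],
])

```text
clock: 11.52
tool_pos: [0.4308, 0.3566, 0.0511]
orientation: [-179.7, -43.9, -82.3]
force: [0.1, 0.6, -1.5]
opening: 0.0659
gripper_force: 30.0
```

```bash
python3 - <<'E'
from h import *
o=get_obs();print(o['force'],o['opening'])
p,e=tilt(-82,45,[.43,.345,.033],.016); to(p,e)
E
```

```text
[ 0.08633275  0.61849918 -1.51719143] 0.06588727301995763
at [0.4308 0.3566 0.0511] [-179.7  -43.9  -82.3] shift cm [-0.46  0.24  0.49] turn [-0.1  1.1 -0.2]
```

>>> play_rows([
  [-0.15,0,0.15,0,1.1,0],
  [-0.15,0,0.15,0,0,0],
  [-0.15,0,0.15,0,0,0],
  [-0.15,0,0.15,0,0,0],
  [0,0,0,0,0,0],
  [0,0,0,0,0,0],
])

```text
clock: 12.02
tool_pos: [0.431, 0.3569, 0.0484]
orientation: [-179.5, -45.4, -82.3]
force: [-10.4, 4.8, 39.0]
opening: 0.0659
gripper_force: 30.0
```

>>> play_rows([
  [0.2,0,-0.2,0,0,0],
  [0,0,0,0,0,0],
  [0,0,0,0,0,0],
])

```text
clock: 12.27
tool_pos: [0.431, 0.3568, 0.0485]
orientation: [-179.6, -45.3, -82.3]
force: [-5.5, 4.5, 20.2]
opening: 0.0657
gripper_force: 30.0
```

>>> play_rows([
  [0,0,0,0,0,0],
  [0,0,0,0,0,0],
  [0,0,0,0,0,0],
  [0,0,0,0,0,0],
], grip=8.7)

```text
clock: 12.6
tool_pos: [0.4304, 0.3561, 0.0444]
orientation: [-179.8, -45.1, -82.2]
force: [-0.5, -0.4, -0.2]
opening: 0.0851
gripper_force: 0.0
```

```bash
python3 - <<'E'
from h import *
o=get_obs();print(o['tool_pos'],o['orientation'],o['force'],o['opening'])
s=snapshot('scene')
p=np.array(proj(s,[.43,.345,.04])[0],int); print(p); im=s['frame'][max(p[1]-50,0):p[1]+50,p[0]-60:p[0]+60,::-1]
cv2.imwrite('pics/c4.png',cv2.resize(im,None,fx=6,fy=6,interpolation=cv2.INTER_CUBIC))
pts('scene','mould_a_centre')
E
```

```text
[0.43043894 0.35613664 0.04437906] [-179.80233837  -45.12816528  -82.23642263] [-0.52679198 -0.40959636 -0.21001086] 0.08507595543209656
[349 159]
mould_a_centre [([0.433, 0.347, 0.033], 0.86), ([0.445, 0.066, 0.085], 0.74), ([0.426, 0.504, 0.011], 0.6), ([0.307, 0.454, 0.014], 0.51)]
```

View pics/c4.png

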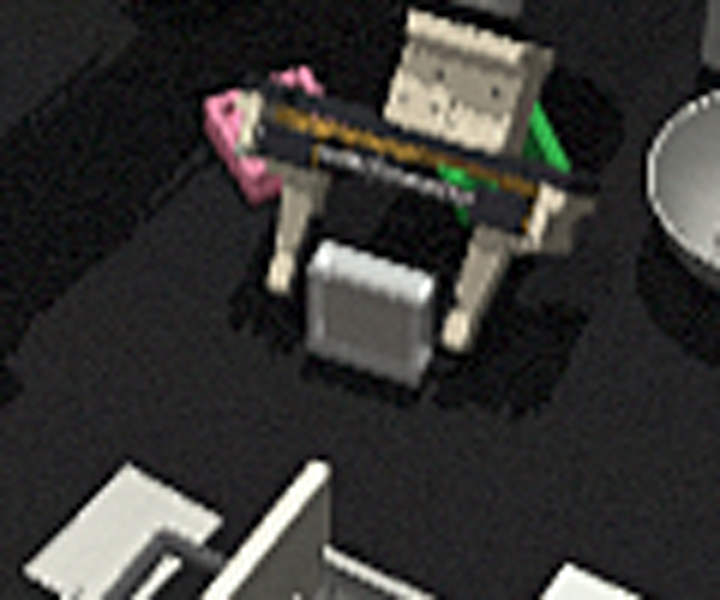

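The mould stands upright on the bench at crop (370,310), with the fingers open beside it. Turning the tool vertical and regrasping.

>>> play_rows([
  [0.35,0,-0.35,0,0,0],
  [0.35,0,-0.35,0,0,0],
  [0,0,0,0,-6.5,0],
  [0,0,0,0,-6.5,0],
  [0,0,0,0,-6.5,0],
  [0,0,0,0,-6.5,0],
  [0,0,0,0,-6.5,0],
  [0,0,0,0,-6.5,0],
  [0,0,0,0,-6,0],
  [0.5,0,0,0,0,0],
  [0.5,0,0,0,0,0],
  [0,0,0,0,0,0],
  [0,0,0,0,0,0],
])

```text
clock: 13.78
tool_pos: [0.432, 0.3464, 0.0545]
orientation: [-179.9, -0.2, -82.1]
force: [-0.1, 0.5, -0.2]
opening: 0.0872
gripper_force: 0.0
```

```bash
python3 - <<'E'
from h import *
print(get_obs()['force']);to([.432,.346,.055],[180,0,-82])
E
```

```text
[-0.09853911  0.45509416 -0.18333972]
at [0.432  0.3464 0.0545] [-179.9   -0.2  -82.1] shift cm [ 0.04  0.   -0.05] turn [-0.1 -0.2 -0.1]
```

>>> play_rows([
  [0,0,0,0,0,0],
  [0,0,0,0,0,0],
  [0,0,0,0,0,0],
  [0,0,0,0,0,0],
  [0,0,0,0,0,0],
  [0,0,-1,0,0,0],
  [0,0,-2,0,0,0],
  [0,0,-3,0,0,0],
  [0,0,-3,0,0,0],
  [0,0,-3,0,0,0],
  [0,0,-2,0,0,0],
  [0,0,-1,0,0,0],
  [0,0,0,0,0,0],
  [0,0,0,0,0,0],
], grip=5.5)

```text
clock: 14.95
tool_pos: [0.431, 0.3462, 0.2041]
orientation: [-179.9, -0.1, -82.1]
force: [-0.1, 0.2, -1.5]
opening: 0.0663
gripper_force: 30.0
```

```bash
python3 - <<'E'
from h import *
print(get_obs()['opening'])
s=snap('top','top3')
ys=np.arange(.20,-.075,-.0005)
xs=np.arange(.635,.49,-.0005)
gx,gy=np.meshgrid(xs,ys,indexing='ij')
uv=proj(s,np.c_[gx.ravel(),gy.ravel(),np.full(gx.size,.052)]).reshape(gx.shape+(2,)).astype(np.float32)
im=cv2.remap(s['frame'],uv[...,0],uv[...,1],cv2.INTER_CUBIC)[:,:,::-1]
for yc in (.065,):
  for k in range(8):
    y=yc+.0165+(k-4)*.033; j=int((.20-y)/.0005); im[:25,j]=(0,0,255); im[-25:,j]=(0,0,255)
im=cv2.resize(im,None,fx=1.45,fy=1.45); cv2.imwrite('pics/rack.png',im)
E
```

```text
0.06630815749831871
```

View pics/rack.png

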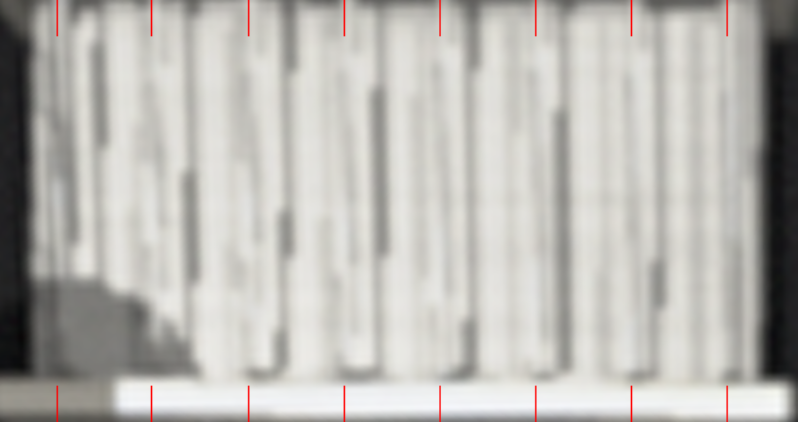

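```bash
python3 - <<'E'
from h import *
s=snap('scene','s4'); pts('scene','mould_a_centre','drawer_floor')
to([.57,.0975,.2],[180,0,-90])
o=get_obs(); r=R.from_euler('xyz',o['orientation'],degrees=True)
# expected outline of held block: tool x = thickness, y = width, z
c=o['tool_pos']+r.apply([0,0,.022])
im=s['frame'][:,:,::-1].copy()
P=proj(s,[c+r.apply([a*.011,b*.033,q*.033]) for a in(-1,1) for b in(-1,1) for q in (-1,1)])
q=P.mean(0).astype(int); sc=8
cr=cv2.resize(im[q[1]-30:q[1]+30,q[0]-40:q[0]+40],None,fx=sc,fy=sc,interpolation=cv2.INTER_CUBIC)
for p in P: cv2.circle(cr,tuple(((p-q+[40,30]+.5)*sc).astype(int).tolist()),4,(0,0,255),-1)
cv2.imwrite('pics/c5.png',cr)
E
```

```text
mould_a_centre [([0.43, 0.346, 0.182], 0.84), ([0.312, 0.456, 0.016], 0.68)]
drawer_floor [([0.565, 0.065, 0.02], 0.74)]
at [0.4309 0.3458 0.2028] [-180.    -0.2  -82.1] shift cm [ 26.5  -10.37   0.39] turn [-0.  -0.2  7.9]
```

View pics/c5.png

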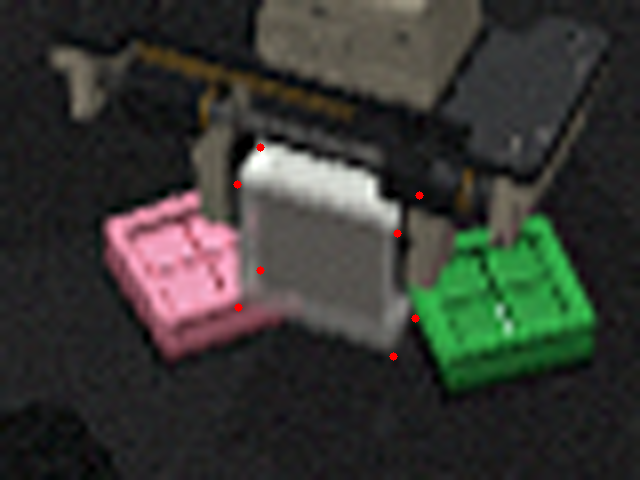

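The outline matches to within about 1 mm. Moving above the +33 slot.

>>> play_rows([
  [0,0,0,0,0,4],
  [0,0,0,0,0,3.9],
  [2.5,-1.4,0,0,0,0],
  [2.5,-1.4,0,0,0,0],
  [2.5,-1.4,0,0,0,0],
  [2.5,-1.4,0,0,0,0],
  [2.5,-1.4,0,0,0,0],
  [2.5,-1.4,0,0,0,0],
  [2.5,-1.4,0,0,0,0],
  [2.5,-1.4,0,0,0,0],
  [2.5,-1.4,0,0,0,0],
  [2.4,-1.3,0,0,0,0],
  [0,0,0,0,0,0],
  [0,0,0,0,0,0],
  [0,0,0,0,0,0],
])

```text
clock: 16.4
tool_pos: [0.5701, 0.0972, 0.2041]
orientation: [-179.9, -0.1, -90.0]
force: [-0.3, -0.5, -0.8]
opening: 0.0656
gripper_force: 30.0
```

```bash
python3 - <<'E'
from h import *
snapshot('scene'); pts('scene','mould_a_centre',n=1)
to([.57,.0975,.076],[180,0,-90])
E
```

```text
mould_a_centre [([0.572, 0.098, 0.183], 0.81)]
at [0.57   0.098  0.2047] [-1.799e+02 -1.000e-01 -9.000e+01] shift cm [ 0.03  0.03 12.87] turn [-0.1 -0.1  0. ]
```

>>> play_rows([
  [0,0,2,0,0,0],
  [0,0,2,0,0,0],
  [0,0,2,0,0,0],
  [0,0,1.5,0,0,0],
  [0,0,1.2,0,0,0],
  [0,0,1,0,0,0],
  [0,0,1,0,0,0],
  [0,0,1,0,0,0],
  [0,0,0.8,0,0,0],
  [0,0,0,0,0,0],
  [0,0,0,0,0,0],
])

```text
clock: 17.42
tool_pos: [0.5707, 0.0973, 0.0799]
orientation: [-179.9, -0.1, -90.0]
force: [1.2, 0.0, -0.3]
opening: 0.066
gripper_force: 30.0
```

>>> play_rows([
  [0,0,0.2,0,0,0],
  [0,0,0.2,0,0,0],
  [0,0,0.1,0,0,0],
  [0,0,0,0,0,0],
  [0,0,0,0,0,0],
])

```text
clock: 17.83
tool_pos: [0.5709, 0.0973, 0.0754]
orientation: [-179.8, -0.1, -90.0]
force: [0.3, 0.2, -1.2]
opening: 0.0656
gripper_force: 30.0
```

>>> play_rows([
  [0,0,0.1,0,0,0],
  [0,0,0.1,0,0,0],
  [0,0,0.1,0,0,0],
  [0,0,0,0,0,0],
  [0,0,0,0,0,0],
])

```text
clock: 18.25
tool_pos: [0.5708, 0.0973, 0.0722]
orientation: [-179.8, -0.1, -90.0]
force: [-0.7, -0.0, -0.1]
opening: 0.066
gripper_force: 30.0
```

>>> play_rows([
  [0,0,0.1,0,0,0],
  [0,0,0.1,0,0,0],
  [0,0,0,0,0,0],
  [0,0,0,0,0,0],
])

```text
clock: 18.58
tool_pos: [0.5723, 0.0974, 0.0721]
orientation: [-179.7, -0.1, -89.9]
force: [-1.6, -1.0, 11.7]
opening: 0.0658
gripper_force: 30.0
```

Contact with the floor. Releasing with a small opening and rising.

>>> play_rows([
  [0,0,-0.1,0,0,0],
  [0,0,0,0,0,0],
  [0,0,0,0,0,0],
  [0,0,0,0,0,0],
  [0,0,-0.5,0,0,0],
  [0,0,-1,0,0,0],
  [0,0,-2,0,0,0],
  [0,0,-3,0,0,0],
  [0,0,-4,0,0,0],
  [0,0,-4,0,0,0],
], grip=7.7)

```text
clock: 19.42
tool_pos: [0.5698, 0.0971, 0.2182]
orientation: [-179.9, -0.1, -90.0]
force: [0.6, 0.3, -0.3]
opening: 0.0771
gripper_force: 0.0
```

```bash
python3 - <<'E'
from h import *
s=snap('scene','s6'); pts('scene','mould_a_centre')
print(mould(s,(223,351)))
p=proj(s,[.55,.09,.05])[0].astype(int); print(p)
im=s['frame'][p[1]-50:p[1]+50,p[0]-60:p[0]+60,::-1]; cv2.imwrite('pics/c6.png',cv2.resize(im,None,fx=6,fy=6,interpolation=cv2.INTER_CUBIC))
o=get_obs();print(o['tool_pos'],o['joint_pos'])
E
```

```text
mould_a_centre [([0.571, 0.096, 0.049], 0.65), ([0.422, 0.506, 0.012], 0.59), ([0.307, 0.458, 0.016], 0.38)]
(array([ 0.4829, -0.3994]), array([70.6, 76.9]), -13.6)
[339 227]
[0.57391451 0.09848445 0.22477919] [ 29.15748133  12.22086121 -13.88021184   0.32498428 -63.09727755
 -29.2307315 ]
```

View pics/c6.png

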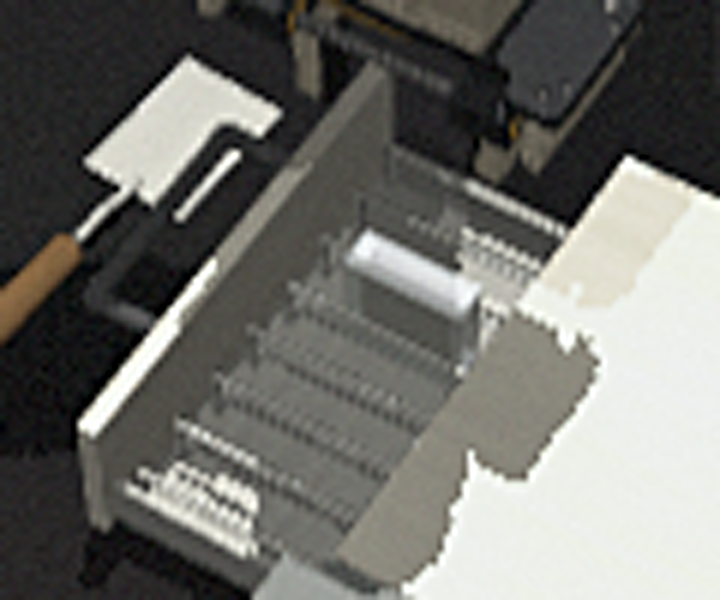

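The crop shows mould A upright in its slot at (410,280). Now mould B.

>>> play_rows([
  [3.3,0.6,0,0,0,0],
  [3.5,0.6,0,0,0,0],
  [3.5,0.6,0,0,0,0],
  [3.5,0.6,0,0,0,0],
  [3.5,0.6,0,0,0,0],
  [3.5,0.6,0,0,0,0],
  [3.5,0.6,0,0,0,0],
  [3.5,0.6,0,0,0,0],
  [3.5,0.6,0,0,0,0],
  [3.5,0.6,0,0,0,0],
  [3.5,0.6,0,0,0,0],
  [3.5,0.6,0,0,0,0],
  [3.5,0.6,0,0,0,0],
  [3.5,0.6,0,0,0,0],
  [3,0.6,0,0,0,0],
  [0,0,0,0,0,6.8],
  [0,0,0,0,0,6.8],
  [0,0,0,0,0,0],
], grip=8.7)

```text
clock: 21.02
tool_pos: [0.4799, -0.4213, 0.2172]
orientation: [-179.8, -0.0, -104.0]
force: [-0.5, 0.2, -0.4]
opening: 0.0871
gripper_force: 0.0
```

>>> play_rows([
  [0,0,0,0,-6.5,0],
  [0,0,0,0,-6.5,0],
  [0,0,0,0,-6.5,0],
  [0,0,0,0,-6.5,0],
  [0,0,0,0,-6.5,0],
  [0,0,0,0,-6.5,0],
  [0,0,0,0,-6,0],
  [0,0,0,0,0,0],
  [0,0,0,0,0,0],
])

```text
clock: 21.77
tool_pos: [0.4797, -0.4216, 0.2148]
orientation: [-179.8, 45.0, -103.4]
force: [-0.1, -0.5, 0.6]
opening: 0.0869
gripper_force: 0.0
```

```bash
python3 - <<'E'
from h import *
print(get_obs()['joint_pos'])
s=snapshot('scene'); print(mould(s,(223,351))); pts('scene','mould_a_centre')
p,e=tilt(-103.5,-45,[.482,-.397,.011],.086); to(p,e); print(p)
E
```

```text
[ -46.74965568   35.52900543   22.25427729  -37.36863071 -102.28214779
   33.5783298 ]
(array([ 0.468 , -0.4196]), array([115.8,  97.5]), -12.7)
mould_a_centre [([0.574, 0.098, 0.05], 0.96), ([0.309, 0.456, 0.017], 0.78), ([0.424, 0.505, 0.012], 0.7)]
at [ 0.4807 -0.4204  0.2173] [-179.6   44.8 -103.2] shift cm [12.93  0.5   7.66] turn [-0.2 -0.2  0.2]
[ 0.46780391 -0.45613097  0.07181118]
```

>>> play_rows([
  [2.6,0.1,1.5,0,0,0],
  [2.6,0.1,1.5,0,0,0],
  [2.6,0.1,1.5,0,0,0],
  [2.6,0.1,1.5,0,0,0],
  [2.5,0.1,1.6,0,0,0],
  [0,0,0,0,0,0],
  [0,0,0,0,0,0],
])

```text
clock: 22.45
tool_pos: [0.4675, -0.4547, 0.072]
orientation: [-179.8, 44.9, -103.3]
force: [0.0, 0.8, 0.9]
opening: 0.087
gripper_force: 0.0
```

```bash
python3 - <<'E'
from h import *
s=snapshot('scene')
p,e=tilt(-103.5,-45,[.482,-.397,.011],.016); to(p,e)
im=s['frame'][300:400,163:283,::-1]; cv2.imwrite('pics/c7.png',cv2.resize(im,None,fx=6,fy=6,interpolation=cv2.INTER_CUBIC))
E
```

```text
at [ 0.4682 -0.4555  0.0737] [-179.6   44.8 -103.2] shift cm [0.16 0.04 7.09] turn [-0.2 -0.2  0.2]
```

View pics/c7.png

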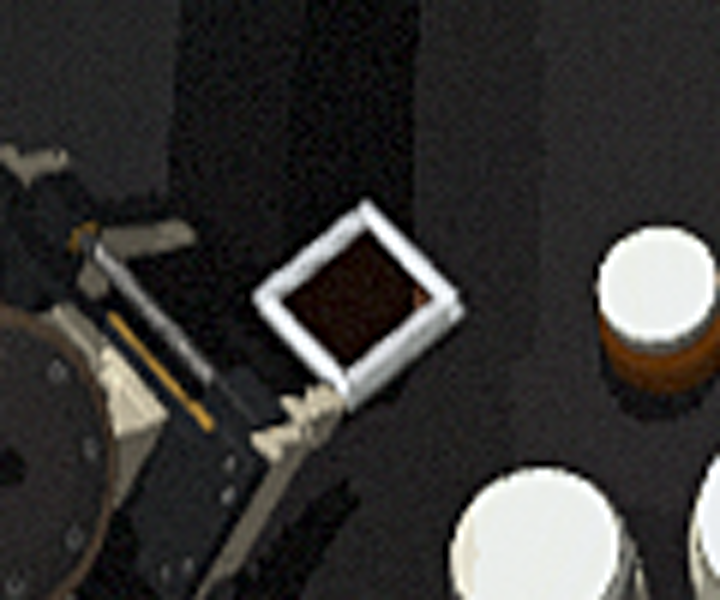

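```bash
python3 - <<'E'
from h import *
s=snapshot('scene')
c=np.array([(367,203),(255,298),(350,388),(460,300)])/6+[163,300]-.4
w=ray(s,c,.022); print(np.round(w,4), w.mean(0))
for a,b in ((0,1),(1,2),(3,2),(0,3)): d=w[b]-w[a]; print(np.linalg.norm(d),np.degrees(np.arctan2(d[1],d[0])))
o=get_obs(); r=R.from_euler('xyz',o['orientation'],degrees=True)
print('fingertips in px', (proj(s,[o['tool_pos']+r.apply([0,q*.0435,.019]) for q in (-1,1)])-[163,300])*6)
E
```

```text
[[ 0.4562 -0.3595  0.022 ]
 [ 0.4423 -0.4224  0.022 ]
 [ 0.505  -0.4333  0.022 ]
 [ 0.5209 -0.3747  0.022 ]] [ 0.48110919 -0.39747047  0.022     ]
0.0644657947176602 -102.45651488357413
0.06362283094407467 -9.852595309659888
0.06074113973431015 -105.23750476961419
0.06651036665693494 -13.236777940817936
fingertips in px [[319.21783615 398.06930194]
 [197.07036973 263.91336203]]
```

The mould's corners in the crop give centre (0.481, -0.397), which agrees with the earlier measurement. Descending and gripping.

>>> play_rows([
  [0.1,0.1,1.8,0,0,0],
  [0,0,1.8,0,0,0],
  [0,0,1.8,0,0,0],
  [0,0,1.1,0,0,0],
  [0,0,0.5,0,0,0],
  [0,0,0,0,0,0],
  [0,0,0,0,0,0],
])

```text
clock: 23.13
tool_pos: [0.4783, -0.4091, 0.0229]
orientation: [-179.6, 44.9, -103.3]
force: [-0.1, -0.2, 1.1]
opening: 0.0872
gripper_force: 0.0
```

>>> play_rows([
  [0,0,0,0,0,0],
  [0,0,0,0,0,0],
  [0,0,0,0,0,0],
  [0,0,0,0,0,0],
  [0,0,0,0,0,0],
], grip=5.5)

```text
clock: 23.55
tool_pos: [0.4778, -0.4089, 0.0218]
orientation: [-179.7, 44.9, -103.4]
force: [0.1, -1.5, 1.7]
opening: 0.0658
gripper_force: 30.0
```

>>> play_rows([
  [-1,0,-1,0,0,0],
  [-1.5,0,-1.5,0,0,0],
  [-2,0,-2,0,0,0],
  [-2,0,-2,0,0,0],
  [-2,0,-2,0,0,0],
  [0,0,0,0,6.9,0],
  [0,0,0,0,6.9,0],
  [0,0,0,0,6.9,0],
  [0,0,0,0,6.9,0],
  [0,0,0,0,6.9,0],
  [0,0,0,0,6.9,0],
  [0,0,0,0,6.9,0],
  [0,0,0,0,6.9,0],
  [0,0,0,0,6.9,0],
  [0,0,0,0,6.9,0],
  [0,0,0,0,6.9,0],
  [0,0,0,0,6.9,0],
  [0,0,0,0,7.1,0],
  [0,0,0,0,0,0],
])

```text
clock: 25.13
tool_pos: [0.4762, -0.4087, 0.1415]
orientation: [179.8, -42.8, -103.5]
force: [-1.7, -0.6, -0.9]
opening: 0.066
gripper_force: 30.0
```

```bash
python3 - <<'E'
from h import *
print(get_obs()['joint_pos'])
p,e=tilt(-103.5,45,[.45,-.26,.047],.016); to(p,e); print(p)
snapshot('scene'); pts('scene','mould_a_centre')
E
```

```text
[ -8.89272134  20.64093757 -45.78751553  62.93122584 -49.43571432
 -58.18674638]
at [ 0.4762 -0.4087  0.1415] [ 179.8  -42.8 -103.5] shift cm [-16.65   6.01  -4.04] turn [0.1 2.2 0. ]
[ 0.45264113 -0.24899889  0.05831371]
mould_a_centre [([0.421, 0.505, 0.01], 0.61), ([0.572, 0.097, 0.05], 0.59), ([0.31, 0.455, 0.014], 0.56)]
```

```bash
python3 - <<'E'
from h import *
p,e=tilt(-103.5,45,[.455,-.425,.045],.016); to(p,e)
E
```

```text
at [ 0.4753 -0.4099  0.142 ] [ 179.8  -42.2 -103.7] shift cm [-5.15  1.6   6.9 ] turn [ 0.3  2.8 -0.1]
```

>>> play_rows([
  [0,0,0,0.3,2.8,0],
  [-0.7,0.2,0.9,0,0,0],
  [-1,0.4,1.4,0,0,0],
  [-1,0.4,1.4,0,0,0],
  [-1,0.4,1.4,0,0,0],
  [-0.9,0.2,1.2,0,0,0],
  [-0.5,0,0.6,0,0,0],
  [0,0,0,0,0,0],
  [0,0,0,0,0,0],
])

```text
clock: 25.98
tool_pos: [0.4574, -0.4201, 0.0581]
orientation: [-179.7, -45.0, -104.0]
force: [-0.3, 0.3, -0.6]
opening: 0.0658
gripper_force: 30.0
```

```bash
python3 - <<'E'
from h import *
p,e=tilt(-103.5,45,[.455,-.425,.033],.016); to(p,e);print(get_obs()['force'],get_obs()['joint_pos'])
E
```

```text
at [ 0.4574 -0.4201  0.0581] [-179.7  -45.  -104. ] shift cm [-1.4   0.12  0.55] turn [ 0.1 -0.  -0.3]
[-0.26662652  0.30755266 -0.58080163] [-15.66758563  27.1728544  -52.50436855  81.83319965 -45.5583887
 -75.73714574]
```

>>> play_rows([
  [-0.25,0,0.25,0,0,0],
  [-0.25,0,0.25,0,0,0],
  [-0.15,0,0.15,0,0,0],
  [0,0,0,0,0,0],
  [0,0,0,0,0,0],
])

```text
clock: 26.4
tool_pos: [0.4575, -0.4189, 0.0481]
orientation: [-179.8, -45.0, -103.8]
force: [0.1, 0.2, -1.0]
opening: 0.0656
gripper_force: 30.0
```

>>> play_rows([
  [-0.1,0,0.1,0,0,0],
  [-0.1,0,0.1,0,0,0],
  [0,0,0,0,0,0],
  [0,0,0,0,0,0],
])

```text
clock: 26.73
tool_pos: [0.4573, -0.419, 0.0451]
orientation: [-179.8, -45.0, -103.8]
force: [-0.2, 0.1, -0.6]
opening: 0.0657
gripper_force: 30.0
```

>>> play_rows([
  [-0.1,0,0.1,0,0,0],
  [-0.1,0,0.1,0,0,0],
  [0,0,0,0,0,0],
  [0,0,0,0,0,0],
])

```text
clock: 27.07
tool_pos: [0.4576, -0.4197, 0.0443]
orientation: [-179.7, -45.2, -103.8]
force: [-2.3, 4.9, 12.4]
opening: 0.0654
gripper_force: 30.0
```

>>> play_rows([
  [0.05,0,-0.05,0,0,0],
  [0,0,0,0,0,0],
  [0,0,0,0,0,0],
  [0,0,0,0,0,0],
  [0,0,0,0,0,0],
], grip=8.7)

```text
clock: 27.48
tool_pos: [0.4573, -0.419, 0.0429]
orientation: [-179.8, -45.0, -103.8]
force: [-0.1, 0.1, -0.7]
opening: 0.0861
gripper_force: 0.0
```

>>> play_rows([
  [0.35,0,-0.35,0,0,0],
  [0.35,0,-0.35,0,0,0],
  [0,0,0,0,-6.5,0],
  [0,0,0,0,-6.5,0],
  [0,0,0,0,-6.5,0],
  [0,0,0,0,-6.5,0],
  [0,0,0,0,-6.5,0],
  [0,0,0,0,-6.5,0],
  [0,0,0,0,-6,0],
  [0.5,0,0,0,0,0],
  [0.5,0,0,0,0,0],
  [0,0,0,0,0,0],
  [0,0,0,0,0,0],
])

```text
clock: 28.57
tool_pos: [0.4485, -0.4382, 0.0573]
orientation: [179.1, -10.4, -104.2]
force: [-0.1, 0.0, 0.1]
opening: 0.0871
gripper_force: 0.0
```

```bash
python3 - <<'E'
from h import *
o=get_obs();print(o['force'])
s=snapshot('scene'); pts('scene','mould_a_centre')
to([.455,-.43,.055],[180,0,-103.5])
q=proj(s,[.455,-.43,.05])[0].astype(int)
im=s['frame'][q[1]-40:q[1]+40,q[0]-50:q[0]+50,::-1]; cv2.imwrite('pics/c8.png',cv2.resize(im,None,fx=6,fy=6,interpolation=cv2.INTER_CUBIC))
E
```

```text
[-0.07917342  0.04310192  0.14057793]
mould_a_centre [([0.575, 0.098, 0.052], 0.96), ([0.308, 0.453, 0.015], 0.73), ([0.423, 0.506, 0.012], 0.56)]
at [ 0.4486 -0.4376  0.0571] [ 179.1  -10.3 -104.2] shift cm [-0.92 -0.44  0.04] turn [  0.9 -10.3  -0.7]
```

View pics/c8.png

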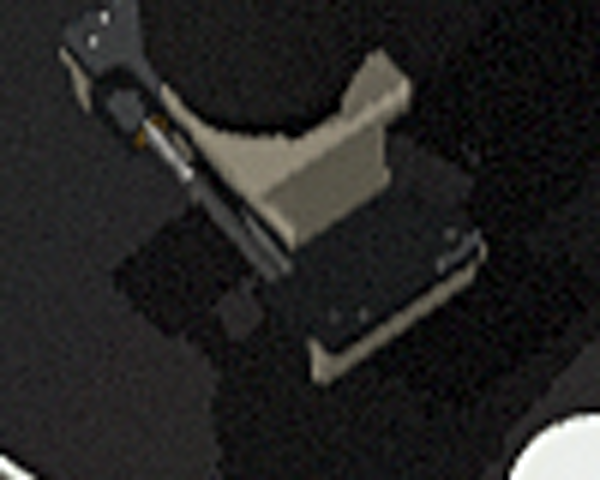

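The crop shows the gripper covering the mould. The turn stopped 10° short, so I'll complete it.

>>> play_rows([
  [0,0,0,0.4,-5,-0.3],
  [0,0,0,0.4,-5.2,-0.3],
  [0,0,0,0,0,0],
  [-0.4,-0.2,0,0,0,0],
  [-0.4,-0.2,0,0,0,0],
  [0,0,0,0,0,0],
])

```text
clock: 29.17
tool_pos: [0.4549, -0.4301, 0.0571]
orientation: [179.9, -0.2, -103.6]
force: [0.1, 0.2, -0.0]
opening: 0.0872
gripper_force: 0.0
```

```bash
python3 - <<'E'
from h import *
to([.4547,-.43,.055],[180,0,-103.5])
print(get_obs()['force'])
E
```

```text
at [ 0.4549 -0.4301  0.0571] [ 179.9   -0.2 -103.6] shift cm [-0.    0.02  0.21] turn [ 0.1 -0.2 -0.1]
[ 0.12969907  0.20572637 -0.04122605]
```

>>> play_rows([
  [0,0,0.2,0,0,0],
  [0,0,0,0,0,0],
  [0,0,0,0,0,0],
  [0,0,0,0,0,0],
  [0,0,0,0,0,0],
  [0,0,0,0,0,0],
  [0,0,-1,0,0,0],
  [0,0,-2,0,0,0],
  [0,0,-3,0,0,0],
  [0,0,-3,0,0,0],
  [0,0,-3,0,0,0],
  [0,0,-2,0,0,0],
  [0,0,-1.5,0,0,0],
  [0,0,0,0,0,0],
  [0,0,0,0,0,0],
], grip=5.5)

```text
clock: 30.42
tool_pos: [0.4554, -0.4312, 0.2118]
orientation: [-179.9, -0.1, -103.7]
force: [0.2, 0.9, -1.4]
opening: 0.0658
gripper_force: 30.0
```

```bash
python3 - <<'E'
from h import *
snapshot('scene'); pts('scene','mould_a_centre')
to([.57,.0315,.21],[180,0,-90])
E
```

```text
mould_a_centre [([0.572, 0.096, 0.052], 0.87), ([0.305, 0.454, 0.016], 0.77), ([0.422, 0.505, 0.012], 0.75), ([0.784, -0.012, -0.001], 0.36)]
at [ 0.4546 -0.4307  0.2097] [ 179.9   -0.  -103.7] shift cm [-47.63  -0.26  -0.05] turn [  0.1  -0.  -13.7]
```

>>> play_rows([
  [0,0,0,0,0,-6.8],
  [0,0,0,0,0,-6.9],
  [-3.3,-0.6,0,0,0,0],
  [-3.3,-0.8,0,0,0,0],
  [-3.3,-0.8,0,0,0,0],
  [-3.3,-0.8,0,0,0,0],
  [-3.3,-0.8,0,0,0,0],
  [-3.3,-0.8,0,0,0,0],
  [-3.3,-0.8,0,0,0,0],
  [-3.3,-0.8,0,0,0,0],
  [-3.3,-0.8,0,0,0,0],
  [-3.3,-0.9,0,0,0,0],
  [-3.3,-0.9,0,0,0,0],
  [-3.3,-0.9,0,0,0,0],
  [-3.3,-0.9,0,0,0,0],
  [-3.3,-0.9,0,0,0,0],
  [0,0,0,0,0,0],
  [0,0,0,0,0,0],
])

```text
clock: 32.02
tool_pos: [0.5697, 0.0326, 0.2083]
orientation: [179.8, -0.1, -89.8]
force: [-0.0, -0.7, -1.8]
opening: 0.0657
gripper_force: 30.0
```

```bash
python3 - <<'E'
from h import *
snapshot('scene'); pts('scene','mould_a_centre')
to([.57,.0315,.08],[180,0,-90])
E
```

```text
mould_a_centre [([0.574, 0.098, 0.051], 0.75), ([0.421, 0.503, 0.01], 0.68)]
at [0.5694 0.0308 0.2088] [ 1.798e+02 -1.000e-01 -9.000e+01] shift cm [-0.09 -0.1  12.88] turn [ 0.2 -0.1  0. ]
```

```bash
python3 - <<'E'
from h import *
for c in('scene','top'):
  snapshot(c); pts(c,'mould_b_centre')
  print([(np.round(d['position'],3).tolist(),round(d['score'],2)) for d in spot_in(c,'mould_b_centre')[:5]])
E
```

```text
mould_b_centre []
[]
mould_b_centre []
[([0.566, 0.093, 0.082], 0.55)]
```

>>> play_rows([
  [0,0,2,0,0,0],
  [0,0,2,0,0,0],
  [0,0,2,0,0,0],
  [0,0,1.5,0,0,0],
  [0,0,1.2,0,0,0],
  [0,0,0.8,0,0,0],
  [0,0,0.6,0,0,0],
  [0,0,0.4,0,0,0],
  [0,0,0.4,0,0,0],
  [0,0,0,0,0,0],
])

```text
clock: 33.25
tool_pos: [0.5699, 0.0309, 0.1006]
orientation: [180.0, -0.1, -90.0]
force: [0.4, -0.9, -0.6]
opening: 0.0659
gripper_force: 30.0
```

>>> play_rows([
  [0,0,0.5,0,0,0],
  [0,0,0.5,0,0,0],
  [0,0,0.5,0,0,0],
  [0,0,0.4,0,0,0],
  [0,0,0,0,0,0],
  [0,0,0,0,0,0],
])

```text
clock: 33.75
tool_pos: [0.5698, 0.0309, 0.0816]
orientation: [179.9, -0.1, -90.0]
force: [0.0, -0.1, -0.8]
opening: 0.0658
gripper_force: 30.0
```

>>> play_rows([
  [0,0,0.3,0,0,0],
  [0,0,0.2,0,0,0],
  [0,0,0.2,0,0,0],
  [0,0,0.1,0,0,0],
  [0,0,0,0,0,0],
  [0,0,0,0,0,0],
])

```text
clock: 34.25
tool_pos: [0.57, 0.0309, 0.0739]
orientation: [180.0, -0.1, -90.0]
force: [-0.4, 0.8, -1.0]
opening: 0.0659
gripper_force: 30.0
```

>>> play_rows([
  [0,0,0.1,0,0,0],
  [0,0,0.1,0,0,0],
  [0,0,0,0,0,0],
  [0,0,0,0,0,0],
])

```text
clock: 34.58
tool_pos: [0.5712, 0.031, 0.0733]
orientation: [-179.9, -0.0, -89.9]
force: [-0.4, -0.8, 7.7]
opening: 0.0657
gripper_force: 30.0
```

>>> play_rows([
  [0,0,-0.05,0,0,0],
  [0,0,0,0,0,0],
  [0,0,0,0,0,0],
  [0,0,0,0,0,0],
  [0,0,-0.5,0,0,0],
  [0,0,-1,0,0,0],
  [0,0,-2,0,0,0],
  [0,0,-3,0,0,0],
  [0,0,-3,0,0,0],
  [0,2,-2,0,0,0],
  [0,3.5,0,0,0,0],
  [0,3.5,0,0,0,0],
  [0,3.5,0,0,0,0],
], grip=7.7)

```text
clock: 35.67
tool_pos: [0.4439, 0.0308, 0.1884]
orientation: [-180.0, -0.0, -90.0]
force: [-0.3, 1.3, 0.2]
opening: 0.0771
gripper_force: 0.0
```

```bash
python3 - <<'E'
from h import *
s=snapshot('scene'); pts('scene','mould_a_centre','drawer_handle')
im=s['frame'][177:277,279:399,::-1]; cv2.imwrite('pics/c9.png',cv2.resize(im,None,fx=6,fy=6,interpolation=cv2.INTER_CUBIC))
to([.444,.07,.084],[180,0,-90])
E
```

```text
mould_a_centre [([0.422, 0.506, 0.012], 0.93), ([0.577, 0.101, 0.052], 0.61)]
drawer_handle [([0.447, 0.068, 0.084], 0.97)]
at [0.4433 0.0308 0.189 ] [-179.9    0.   -89.9] shift cm [-3.92 -0.06 10.5 ] turn [-0.1  0.   0.1]
```

View pics/c9.png

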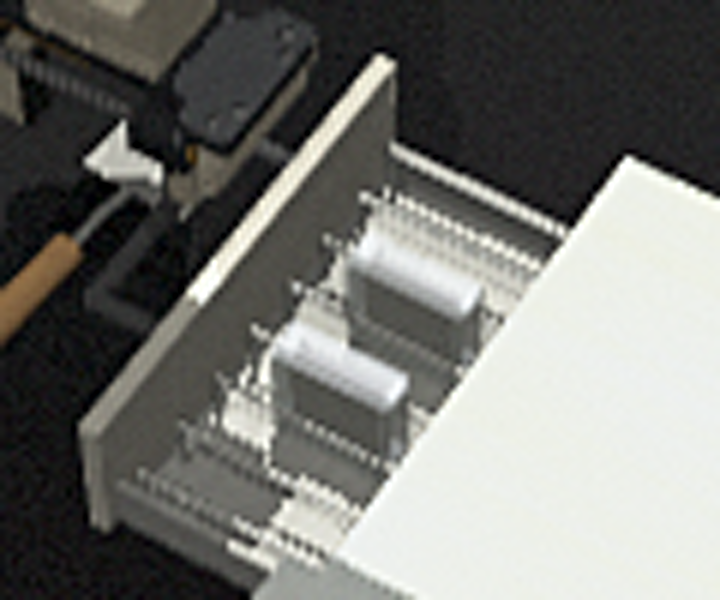

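Both moulds stand upright, at crop (415,270) and (340,365), with one empty slot between them. Now I'll grip the handle and push the drawer shut.

>>> play_rows([
  [-1.8,0,0,0,0,0],
  [-1.8,0,0,0,0,0],
  [0,0,0,0,0,0],
  [0,0,2,0,0,0],
  [0,0,2,0,0,0],
  [0,0,2,0,0,0],
  [0,0,2,0,0,0],
  [0,0,1.5,0,0,0],
  [0,0,1,0,0,0],
  [0,0,0,0,0,0],
], grip=2.6)

```text
clock: 36.65
tool_pos: [0.4445, 0.0663, 0.0808]
orientation: [179.8, -0.2, -90.0]
force: [0.1, 0.3, 0.9]
opening: 0.0263
gripper_force: 0.0
```

>>> play_rows([
  [0,0,0,0,0,0],
  [0,0,0,0,0,0],
  [0,0,0,0,0,0],
  [0,0,0,0,0,0],
  [0,-0.3,0,0,0,0],
  [0,-0.6,0,0,0,0],
  [0,-0.9,0,0,0,0],
  [0,-1,0,0,0,0],
  [0,-1,0,0,0,0],
  [0,-1,0,0,0,0],
  [0,-1,0,0,0,0],
  [0,-1,0,0,0,0],
  [0,-1,0,0,0,0],
  [0,-1,0,0,0,0],
  [0,-1,0,0,0,0],
  [0,-1,0,0,0,0],
  [0,-0.8,0,0,0,0],
  [0,-0.5,0,0,0,0],
  [0,-0.3,0,0,0,0],
], grip=1.0)

```text
clock: 38.23
tool_pos: [0.5702, 0.0667, 0.0834]
orientation: [-180.0, -0.1, -90.0]
force: [-1.1, -0.4, 8.1]
opening: 0.0112
gripper_force: 30.0
```

>>> play_rows([
  [0,-0.3,0,0,0,0],
  [0,-0.2,0,0,0,0],
  [0,-0.2,0,0,0,0],
  [0,0,0,0,0,0],
  [0,0,0,0,0,0],
])

```text
clock: 38.65
tool_pos: [0.577, 0.0667, 0.0834]
orientation: [-179.9, -0.1, -90.0]
force: [1.1, -2.4, 6.0]
opening: 0.0111
gripper_force: 30.0
```

>>> play_rows([
  [0,-0.2,0,0,0,0],
  [0,-0.2,0,0,0,0],
  [0,0,0,0,0,0],
  [0,0,0,0,0,0],
])

```text
clock: 38.98
tool_pos: [0.5789, 0.0666, 0.0834]
orientation: [179.9, -0.1, -90.0]
force: [-7.5, 0.2, 12.9]
opening: 0.011
gripper_force: 30.0
```

>>> play_rows([
  [0,-0.2,0,0,0,0],
  [0,-0.1,0,0,0,0],
  [0,0,0,0,0,0],
  [0,0,0,0,0,0],
])

```text
clock: 39.32
tool_pos: [0.579, 0.0665, 0.0833]
orientation: [179.6, -0.1, -90.0]
force: [-19.2, 5.2, 22.3]
opening: 0.0111
gripper_force: 30.0
```

The drawer is against its stop at x=0.579. Releasing and going to the timer.

>>> play_rows([
  [0,0.2,0,0,0,0],
  [0,0,0,0,0,0],
  [0,0,0,0,0,0],
  [0,0,0,0,0,0],
  [0,0,-1,0,0,0],
  [0,0,-2,0,0,0],
  [0,0,-3,0,0,0],
  [0,0,-4,0,0,0],
  [0,0,-4,0,0,0],
  [0,0,-2,0,0,0],
  [2,0,0,0,0,0],
  [2,0,0,0,0,0],
  [2,0,0,0,0,0],
  [2,0,0,0,0,0],
  [2,0,0,0,0,0],
  [2,0,0,0,0,0],
], grip=2.6)

```text
clock: 40.65
tool_pos: [0.5811, -0.054, 0.2433]
orientation: [-180.0, -0.1, -90.0]
force: [-0.0, 0.1, 0.5]
opening: 0.0261
gripper_force: 0.0
```

>>> play_rows([
  [0,0,0,0,0,7],
  [0,0,0,0,0,7],
  [0,0,0,0,0,7],
  [0,0,0,0,0,7],
  [0,0,0,0,0,7],
  [0,0,0,0,0,7],
  [0,0,0,0,0,7],
  [0,0,0,0,0,7],
  [0,0,0,0,0,7],
  [0,0,0,0,0,7],
  [0,0,0,0,0,7],
  [0,0,0,0,0,7],
  [0,0,0,0,0,6],
  [0,0,0,0,0,0],
  [0,0,0,0,0,0],
], grip=0)

```text
clock: 41.9
tool_pos: [0.5812, -0.053, 0.243]
orientation: [-179.9, -0.0, -179.8]
force: [-0.8, -0.1, -0.3]
opening: 0.0002
gripper_force: 0.0
```

```bash
python3 - <<'E'
from h import *
print(get_obs()['joint_pos'])
for c in('scene','top'):
  s=snapshot(c); pts(c,'wheel_centre','window','drawer_handle','cooler')
  cv2.imwrite(f'pics/w_{c}.png',s['frame'][:,:,::-1])
to([.68,-.184,.2],[180,0,180])
E
```

```text
[ 1.40033265e+01  1.21056116e+01 -1.14383185e+01  5.27796422e-02
 -6.64801143e+01 -1.03825551e+02]
wheel_centre [([0.675, -0.178, 0.08], 0.57)]
window [([0.68, -0.126, 0.136], 0.76), ([0.574, 0.065, 0.085], 0.31)]
drawer_handle [([0.577, 0.065, 0.085], 0.68)]
cooler [([0.786, -0.014, -0.003], 0.75)]
wheel_centre [([0.68, -0.183, 0.082], 0.9), ([0.584, 0.064, 0.084], 0.38), ([0.603, -0.335, -0.001], 0.34), ([0.591, 0.529, -0.003], 0.26)]
window []
drawer_handle [([0.584, 0.064, 0.084], 0.57)]
cooler [([0.65, -0.471, -0.003], 0.5)]
at [ 0.5811 -0.0529  0.2425] [-179.9   -0.  -180. ] shift cm [ -9.88 -13.11   4.26] turn [-0.1 -0.   0. ]
```

>>> play_rows([
  [-1.6,-2.2,0,0,0,0],
  [-1.6,-2.2,0,0,0,0],
  [-1.6,-2.2,0,0,0,0],
  [-1.6,-2.2,0,0,0,0],
  [-1.6,-2.2,0,0,0,0],
  [-1.7,-2.1,0,0,0,0],
  [0,0,1.5,0,0,0],
  [0,0,1.5,0,0,0],
  [0,0,1.5,0,0,0],
  [0,0,1.5,0,0,0],
  [0,0,1,0,0,0],
  [0,0,0,0,0,0],
  [0,0,0,0,0,0],
])

```text
clock: 43.48
tool_pos: [0.678, -0.184, 0.1723]
orientation: [-179.9, -0.1, -180.0]
force: [-0.8, -0.2, 0.7]
opening: 0.0005
gripper_force: 0.0
```

```bash
python3 - <<'E'
from h import *
print(get_obs()['force']); to([.679,-.183,.154],[180,0,180])
s=snap('scene','w1')
im=s['frame'][250:340,285:405,::-1]; cv2.imwrite('pics/c10.png',cv2.resize(im,None,fx=6,fy=6,interpolation=cv2.INTER_CUBIC))
E
```

```text
[-0.81116846 -0.19004392  0.67372002]
at [ 0.678  -0.184   0.1723] [-1.799e+02 -1.000e-01 -1.800e+02] shift cm [-0.1   0.1   1.83] turn [-0.1 -0.1  0. ]
```

View pics/c10.png

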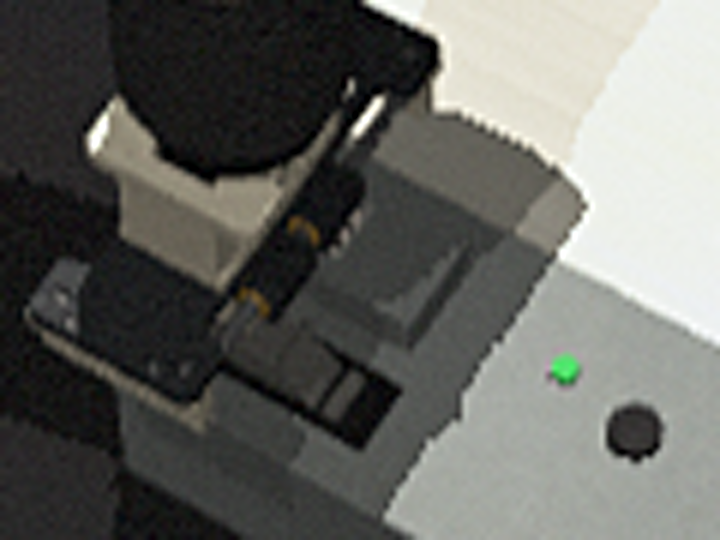

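The crop shows the fingertips over the wheel beside the hood, with the ribs at (330,380). Lowering into the gap, then nudging back to the 0 stop to calibrate.

>>> play_rows([
  [0,0,0.6,0,0,0],
  [0,0,0.5,0,0,0],
  [0,0,0.4,0,0,0],
  [0,0,0.3,0,0,0],
  [0,0,0,0,0,0],
  [0,0,0,0,0,0],
])

```text
clock: 44.03
tool_pos: [0.6799, -0.184, 0.159]
orientation: [-179.9, 0.3, -179.9]
force: [-3.8, 4.8, 19.7]
opening: 0.0007
gripper_force: 9.3
```

>>> play_rows([
  [0.1,0,0,0,0,0],
  [0.1,0,0,0,0,0],
  [0.1,0,0,0,0,0],
  [0,0,0,0,0,0],
  [0,0,0,0,0,0],
])

```text
clock: 44.45
tool_pos: [0.6767, -0.184, 0.1584]
orientation: [-179.9, 0.3, -179.9]
force: [-3.3, 3.3, 17.1]
opening: 0.0003
gripper_force: 8.1
```

```bash
python3 - <<'E'
from h import *
s=snapshot('top')
im=cv2.imread('pics/top0.png')
print('ribs',ray(s,[(401.2,150+125/4),(401.2,150+183/4)],.138), 'window',ray(s,[(240+560/4,150+160/4)],.136), 'pit',ray(s,[(240+618/4,190),(240+672/4,190)],.11))
print(im[165:218,399:403].mean(1).mean(1).astype(int).tolist())
print(im[183:195,370:412].mean(2).mean(0).astype(int).tolist())
w=cv2.imread('pics/w_top.png'); print(w[165:218,399:403].mean(1).mean(1).astype(int).tolist())
E
```

```text
ribs [[ 0.70508931 -0.17952107  0.138     ]
 [ 0.66643182 -0.17912289  0.138     ]] window [[ 0.681631   -0.12491773  0.136     ]] pit [[ 0.68945036 -0.16591918  0.11      ]
 [ 0.68987406 -0.20146368  0.11      ]]
[159, 160, 161, 153, 115, 63, 35, 33, 32, 46, 85, 119, 120, 93, 72, 90, 110, 113, 95, 86, 98, 119, 128, 131, 136, 141, 146, 151, 155, 155, 133, 112, 130, 137, 132, 128, 122, 120, 117, 110, 103, 103, 102, 78, 50, 38, 37, 38, 37, 38, 38, 36, 26]
[144, 155, 154, 156, 175, 194, 186, 163, 182, 190, 168, 161, 202, 206, 184, 168, 160, 157, 153, 131, 115, 142, 156, 139, 88, 42, 51, 92, 120, 129, 129, 128, 127, 127, 128, 122, 96, 90, 136, 157, 159, 159]
[122, 123, 131, 131, 101, 61, 38, 34, 33, 46, 86, 119, 121, 93, 72, 89, 110, 115, 95, 86, 98, 119, 128, 132, 135, 131, 112, 93, 81, 71, 60, 52, 55, 55, 54, 54, 55, 56, 53, 50, 47, 48, 48, 42, 34, 28, 30, 28, 29, 29, 30, 31, 38]
```

```bash
python3 - <<'E'
from h import *
s=snapshot('top')
for xc in (.675,.680,.685):
  for a in (-54,-18,18,54):
    t=np.radians(a)
    P=[]
    for r,off in ((.046,-.0025),(.056,-.0025),(.056,.0025)):
      P.append([xc+r*np.sin(t)+off*np.cos(t),-.183,.085+r*np.cos(t)-off*np.sin(t)])
    print(xc,a,np.round(proj(s,P)[:,1],1))
print(np.round(proj(s,[[.68,-.183+.012,.135],[.68,-.183-.012,.135],[.68,-.183+.033,.136]])[:,0],1))
P=proj(s,[[.68,-.124,.136]]);print(P)
E
```

```text
0.675 -54 [209.7 212.2 210.7]
0.675 -18 [199.8 200.  198.1]
0.675 18 [189.  186.8 185.2]
0.675 54 [181.8 178.2 177.6]
0.68 -54 [207.8 210.3 208.9]
0.68 -18 [197.9 198.1 196.2]
0.68 18 [187.1 185.  183.3]
0.68 54 [180.  176.4 175.8]
0.685 -54 [206.  208.5 207. ]
0.685 -18 [196.  196.2 194.3]
0.685 18 [185.3 183.1 181.5]
0.685 54 [178.2 174.6 173.9]
[397.8 407.1 389.7]
[[379.64633377 190.60700447]]
```

The wheel's ribs fit centre x≈0.684, so the fingertip landed on the rear rib. Lifting, shifting and re-entering.

>>> play_rows([
  [0,0,-0.6,0,0,0],
  [0,0,-0.6,0,0,0],
  [-0.5,0.1,0,0,0,0],
  [-0.4,0.1,0,0,0,0],
  [0,0,0,0,0,0],
  [0,0,0,0,0,0],
])

```text
clock: 45.05
tool_pos: [0.6841, -0.1818, 0.1656]
orientation: [-180.0, -0.1, -180.0]
force: [-0.1, -1.3, -0.6]
opening: 0.0004
gripper_force: 0.0
```

>>> play_rows([
  [0,0,0.3,0,0,0],
  [0,0,0.3,0,0,0],
  [0,0,0.3,0,0,0],
  [0,0,0.2,0,0,0],
  [0,0,0,0,0,0],
  [0,0,0,0,0,0],
])

```text
clock: 45.55
tool_pos: [0.684, -0.182, 0.1553]
orientation: [-179.9, -0.1, -180.0]
force: [-0.3, 0.2, 0.9]
opening: 0.0007
gripper_force: 0.0
```

In the gap with no force. Now nudging back until contact.

>>> play_rows([
  [0.1,0,0.1,0,0,0],
  [0.1,0,0,0,0,0],
  [0.1,0,0,0,0,0],
  [0,0,0,0,0,0],
  [0,0,0,0,0,0],
])

```text
clock: 45.97
tool_pos: [0.681, -0.182, 0.1548]
orientation: [-179.9, -0.0, -180.0]
force: [-0.2, -0.2, -0.1]
opening: 0.0008
gripper_force: 0.0
```

>>> play_rows([
  [0.1,0,0,0,0,0],
  [0.1,0,0,0,0,0],
  [0,0,0,0,0,0],
  [0,0,0,0,0,0],
])

```text
clock: 46.3
tool_pos: [0.6791, -0.182, 0.1547]
orientation: [-179.9, -0.0, -180.0]
force: [0.7, 0.0, -0.5]
opening: -0.0
gripper_force: 0.4
```

>>> play_rows([
  [0.1,0,0,0,0,0],
  [0.1,0,0,0,0,0],
  [0,0,0,0,0,0],
  [0,0,0,0,0,0],
])

```text
clock: 46.63
tool_pos: [0.6772, -0.182, 0.1547]
orientation: [-179.9, -0.0, -180.0]
force: [1.4, -0.9, 0.2]
opening: 0.0004
gripper_force: 0.8
```

>>> play_rows([
  [0.1,0,0,0,0,0],
  [0.1,0,0,0,0,0],
  [0,0,0,0,0,0],
  [0,0,0,0,0,0],
])

```text
clock: 46.97
tool_pos: [0.6768, -0.1819, 0.155]
orientation: [-179.9, 0.2, -180.0]
force: [7.1, 0.1, -3.0]
opening: 0.0003
gripper_force: 2.9
```

```bash
python3 - <<'E'
from h import *
s=snapshot('top'); f=s['frame'].mean(2)
print(f[165:218,399:403].mean(1).astype(int).tolist())
t=cv2.imread('pics/top0.png').mean(2)
print('window now\n',f[182:198,372:388].astype(int),'\nthen\n',t[182:198,372:388].astype(int))
E
```

```text
[14, 18, 17, 17, 15, 17, 15, 17, 18, 16, 16, 16, 18, 18, 20, 23, 23, 22, 23, 24, 27, 32, 44, 58, 57, 48, 29, 29, 43, 49, 51, 52, 48, 32, 28, 48, 55, 55, 53, 55, 69, 91, 104, 108, 98, 67, 42, 36, 34, 32, 33, 32, 25]
window now
 [[25 24 23 26 23 24 24 27 38 57 65 66 63 66 66 65]
 [25 24 27 27 20 26 20 23 39 58 66 68 66 66 66 67]
 [25 20 22 21 23 22 25 25 42 63 71 70 70 67 66 67]
 [24 25 22 25 23 25 21 25 39 67 77 76 73 70 68 66]
 [22 26 23 23 25 26 26 22 44 79 91 91 83 71 66 64]
 [26 23 23 21 21 25 23 24 36 60 74 75 68 58 52 55]
 [24 26 25 22 25 23 22 21 25 31 41 43 41 35 39 46]
 [24 23 26 23 24 25 23 24 23 23 25 26 23 31 40 44]
 [28 29 23 23 24 25 22 23 22 27 29 30 24 26 32 33]
 [35 43 32 25 23 22 23 25 31 41 63 68 53 41 37 39]
 [41 42 32 24 21 23 24 32 45 57 84 93 77 62 58 59]
 [30 35 28 23 26 26 26 32 43 51 65 69 60 56 62 71]
 [23 24 24 26 25 22 26 31 42 45 46 45 46 48 69 86]
 [20 19 19 21 21 20 25 33 41 42 41 41 40 45 57 73]
 [34 33 33 32 30 33 38 49 51 52 53 52 50 48 49 57]
 [64 65 59 57 57 56 60 62 61 63 63 63 63 57 61 60]] 
then
 [[155 154 153 154 155 154 156 158 158 157 156 156
[... 323 characters left out ...]
 144 212 219 189 170 160 156]
 [155 159 182 211 193 159 205 223 173 144 212 222 193 171 159 157]
 [155 157 187 224 203 164 218 233 181 144 212 224 193 172 160 158]
 [156 158 190 225 206 163 219 233 180 143 215 225 196 173 160 157]
 [154 157 190 226 203 158 203 221 164 139 214 227 199 173 161 156]
 [155 157 192 227 219 170 167 172 149 160 222 229 201 171 160 156]
 [153 158 188 226 234 228 224 225 225 227 237 231 198 171 160 155]
 [154 156 176 202 228 235 236 236 236 237 235 226 193 172 161 155]
 [154 153 164 179 194 201 203 202 202 202 201 196 188 174 163 157]
 [156 156 160 162 164 166 165 166 162 163 164 166 168 162 159 158]
 [157 155 157 158 158 156 156 156 155 155 156 155 155 157 156 159]]
```

Stop found: rear-rib contact at x=0.677 puts the wheel centre near x=0.681. Centring in the gap, then first stroke.

>>> play_rows([
  [-0.3,0,0,0,0,0],
  [-0.3,0,0,0,0,0],
  [0,0,0,0,0,0],
  [0,0,0,0,0,0],
])

```text
clock: 47.35
tool_pos: [0.6807, -0.182, 0.1542]
orientation: [-180.0, -0.1, -180.0]
force: [-0.2, -0.1, -0.0]
opening: 0.0004
gripper_force: 0.0
```

>>> play_rows([
  [-0.5,0,0.02,0,4.1,0],
  [-0.5,0,0.02,0,4.1,0],
  [-0.5,0,0.02,0,4.1,0],
  [-0.5,0,0.02,0,4.1,0],
  [-0.5,0,0.02,0,4.1,0],
  [-0.5,0,0.02,0,4.1,0],
  [-0.5,0,0.02,0,4.1,0],
  [-0.5,0,0.02,0,4.1,0],
  [-0.25,0,0.01,0,2.05,0],
  [-0.25,0,0.01,0,2.05,0],
  [-0.25,0,0.01,0,2.05,0],
  [-0.25,0,0.01,0,2.05,0],
  [0,0,0,0,0,0],
  [0,0,0,0,0,0],
])

```text
clock: 48.52
tool_pos: [0.7266, -0.1819, 0.1351]
orientation: [-179.9, -41.1, 180.0]
force: [0.1, -0.6, 0.0]
opening: 0.0003
gripper_force: 0.0
```

```bash
cat >> h.py <<'E'
XC,ZC=.681,.085
def wheel(phi,rho=.0695):
    o=get_obs(); d=o['tool_pos']-[XC,0,ZC]; r=R.from_euler('xyz',o['orientation'],degrees=True); z=r.apply([0,0,1])
    print('now phi',np.degrees(np.arctan2(d[0],d[2])),'rho',np.hypot(d[0],d[2]),'tilt',np.degrees(np.arctan2(-z[0],-z[2])),'y',o['tool_pos'][1],'F',np.round(o['force'],1))
    t=np.radians(phi); b=R.from_euler('xyz',[180,0,180],degrees=True)*R.from_rotvec([0,phi,0],degrees=True)
    to([XC+rho*np.sin(t),-.182,ZC+rho*np.cos(t)],b.as_euler('xyz',degrees=True))
E
python3 - <<'E'
from h import *
wheel(41)
E
```

```text
now phi 42.26382749639469 rho 0.06774962416272721 tilt 41.12934009455518 y -0.18192987894455553 F [ 0.1 -0.6  0. ]
at [ 0.7266 -0.1819  0.1351] [-179.9  -41.1  180. ] shift cm [ 0.15 -0.01 -0.18] turn [-0.  -0.1 -0. ]
```

>>> play_rows([
  [0,0,-1.2,0,0,0],
  [0,0,-1.4,0,0,0],
  [0,0,0,0,0,0],
  [1.13,0,0.07,0,-7,0],
  [1.13,0,0.07,0,-7,0],
  [1.13,0,0.07,0,-7,0],
  [1.13,0,0.07,0,-7,0],
  [1.13,0,0.07,0,-7,0],
  [1.13,0,0.07,0,-7,0],
  [1.13,0,0.07,0,-7,0],
  [1.13,0,0.07,0,-7,0],
  [1.13,0,0.07,0,-7,0],
  [1.13,0,0.07,0,-7,0],
  [1.13,0,0.07,0,-7,0],
  [0,0,0,0,0,0],
  [0,0,0,0,0,0],
])

```text
clock: 49.85
tool_pos: [0.6293, -0.1838, 0.1624]
orientation: [-179.7, 32.7, 180.0]
force: [0.6, 0.4, 1.7]
opening: 0.0004
gripper_force: 0.0
```

```bash
python3 - <<'E'
from h import *
wheel(-36,.094)
E
```

```text
now phi -33.72740798145604 rho 0.09304838389891468 tilt -32.65383330302443 y -0.18381743775375747 F [0.6 0.4 1.7]
at [ 0.6293 -0.1838  0.1624] [-179.7   32.7  180. ] shift cm [ 0.37  0.18 -0.08] turn [-0.3 -3.3  0. ]
```

>>> play_rows([
  [0.37,0.18,-0.1,-0.3,-3.3,0],
  [0,0,0,0,0,0],
  [0,0,0.8,0,0,0],
  [0,0,0.8,0,0,0],
  [0,0,0.4,0,0,0],
  [0,0,0.4,0,0,0],
  [0,0,0,0,0,0],
  [0,0,0,0,0,0],
])

```text
clock: 50.52
tool_pos: [0.6452, -0.183, 0.1432]
orientation: [179.8, 36.0, -180.0]
force: [0.3, 0.1, -0.1]
opening: 0.0004
gripper_force: 0.0
```

```bash
python3 - <<'E'
from h import *
wheel(-36,.0695)
E
```

```text
now phi -31.558139158179905 rho 0.06831492453158172 tilt -35.99539363274918 y -0.1830002905949823 F [ 0.3  0.1 -0.1]
at [ 0.6452 -0.183   0.1432] [ 179.8   36.  -180. ] shift cm [ 0.53  0.1  -0.14] turn [ 0.2 -0.   0. ]
```

>>> play_rows([
  [-0.46,0,0,0,4.05,0],
  [-0.46,0,0,0,4.05,0],
  [-0.46,0,0,0,4.05,0],
  [-0.46,0,0.01,0,4.05,0],
  [-0.46,0,0.02,0,4.05,0],
  [-0.46,0,0.02,0,4.05,0],
  [-0.46,0,0.02,0,4.05,0],
  [-0.46,0,0.02,0,4.05,0],
  [-0.46,0,0.02,0,4.05,0],
  [-0.46,0,0.02,0,4.05,0],
  [-0.46,0,0.02,0,4.05,0],
  [-0.46,0,0.02,0,4.05,0],
  [-0.46,0,0.02,0,4.05,0],
  [-0.46,0,0.02,0,4.05,0],
  [-0.46,0,0.02,0,4.05,0],
  [-0.46,0,0.02,0,4.05,0],
  [0,0,0,0,0,0],
])

```text
clock: 51.93
tool_pos: [0.7138, -0.1824, 0.1426]
orientation: [179.8, -29.4, -179.7]
force: [-2.1, -0.7, -2.4]
opening: 0.0006
gripper_force: 0.5
```

```bash
python3 - <<'E'
from h import *
wheel(41,.0695)
E
```

```text
now phi 29.612991733162595 rho 0.0663107588504963 tilt 29.425249953342732 y -0.18239567006726876 F [-2.1 -0.7 -2.4]
at [ 0.7138 -0.1824  0.1426] [ 179.8  -29.4 -179.7] shift cm [-1.37  0.03 -0.18] turn [ 0.1 11.6  0.3]
```

>>> play_rows([
  [-0.34,0,-0.06,0,2.9,0],
  [-0.34,0,-0.06,0,2.9,0],
  [-0.34,0,-0.06,0,2.9,0],
  [-0.34,0,-0.06,0,2.9,0],
  [0,0,0,0,0,0],
  [0,0,0,0,0,0],
])

```text
clock: 52.43
tool_pos: [0.7265, -0.1826, 0.1401]
orientation: [179.7, -40.4, -179.7]
force: [-0.5, -0.5, 0.4]
opening: 0.0004
gripper_force: 0.0
```

```bash
python3 - <<'E'
from h import *
wheel(41,.0695)
E
```

```text
now phi 39.57758009610395 rho 0.07145264200214213 tilt 40.42907717789471 y -0.18264894604693413 F [-0.5 -0.5  0.4]
at [ 0.7265 -0.1826  0.1401] [ 179.7  -40.4 -179.7] shift cm [-0.18  0.06  0.19] turn [0.  0.6 0.3]
```

>>> play_rows([
  [0,0,-1.2,0,0,0],
  [0,0,-1.2,0,0,0],
  [0,0,0,0,0,0],
  [1.05,0,0.07,0,-6.4,0],
  [1.05,0,0.07,0,-6.4,0],
  [1.05,0,0.07,0,-6.4,0],
  [1.05,0,0.07,0,-6.4,0],
  [1.05,0,0.07,0,-6.4,0],
  [1.05,0,0.07,0,-6.4,0],
  [1.05,0,0.07,0,-6.4,0],
  [1.05,0,0.07,0,-6.4,0],
  [1.05,0,0.07,0,-6.4,0],
  [1.05,0,0.07,0,-6.4,0],
  [1.05,0,0.07,0,-6.4,0],
  [1.05,0,0.07,0,-6.4,0],
  [0,0,0,0,0,0],
  [0,0,0,0,0,0],
])

```text
clock: 53.85
tool_pos: [0.623, -0.1839, 0.1637]
orientation: [179.8, 35.0, 180.0]
force: [0.5, 0.9, 0.6]
opening: 0.0007
gripper_force: 0.0
```

```bash
python3 - <<'E'
from h import *
wheel(-36,.094)
E
```

```text
now phi -36.4077538076843 rho 0.09776365826710004 tilt -35.028035175316305 y -0.18393340559637644 F [0.5 0.9 0.6]
at [ 0.623  -0.1839  0.1637] [179.8  35.  180. ] shift cm [-0.08  0.19  0.38] turn [ 0.1 -1.  -0. ]
```

>>> play_rows([
  [0.05,0.15,0.3,0,-1,0],
  [0,0,0,0,0,0],
  [0,0,0.8,0,0,0],
  [0,0,0.8,0,0,0],
  [0,0,0.5,0,0,0],
  [0,0,0.4,0,0,0],
  [0,0,0,0,0,0],
  [0,0,0,0,0,0],
])

```text
clock: 54.52
tool_pos: [0.6438, -0.183, 0.1412]
orientation: [179.7, 36.0, -180.0]
force: [-0.1, 0.0, 0.5]
opening: 0.0
gripper_force: 0.0
```

```bash
python3 - <<'E'
from h import *
wheel(-36,.0695)
E
```

```text
now phi -33.47893288615725 rho 0.06735438053775603 tilt -35.98827726725982 y -0.18297424182817226 F [-0.1  0.   0.5]
at [ 0.6438 -0.183   0.1412] [ 179.7   36.  -180. ] shift cm [ 0.3   0.1  -0.22] turn [ 0.3 -0.   0. ]
```

>>> play_rows([
  [-0.46,0,0,0,4.0,0],
  [-0.46,0,0,0,4.0,0],
  [-0.46,0,0,0,4.0,0],
  [-0.46,0,0,0,4.0,0],
  [-0.46,0,0,0,4.0,0],
  [-0.46,0,0,0,4.0,0],
  [-0.46,0,0,0,4.0,0],
  [-0.46,0,0,0,4.0,0],
  [-0.46,0,0,0,4.0,0],
  [-0.46,0,0,0,4.0,0],
  [-0.46,0,0,0,4.0,0],
  [-0.46,0,0,0,4.0,0],
  [-0.46,0,0,0,4.0,0],
  [-0.46,0,0,0,4.0,0],
  [-0.46,0,0,0,4.0,0],
  [-0.46,0,0,0,4.0,0],
  [0,0,0,0,0,0],
])

```text
clock: 55.93
tool_pos: [0.7127, -0.1821, 0.1433]
orientation: [179.7, -28.7, -179.6]
force: [-2.0, -0.5, -2.7]
opening: 0.0004
gripper_force: 0.6
```

```bash
python3 - <<'E'
from h import *
wheel(41,.0695)
E
```

```text
now phi 28.531631399348214 rho 0.06632550144166206 tilt 28.66243805670749 y -0.1820742373104561 F [-2.  -0.5 -2.7]
at [ 0.7127 -0.1821  0.1433] [ 179.7  -28.7 -179.6] shift cm [-1.5  -0.   -0.16] turn [ 0.1 12.3  0.3]
```

>>> play_rows([
  [-0.36,0,-0.03,0,2.9,0],
  [-0.36,0,-0.03,0,2.9,0],
  [-0.3,0,-0.03,0,2.9,0],
  [-0.2,0,-0.03,0,1.5,0],
  [0,0,0,0,0,0],
  [0,0,0,0,0,0],
])

```text
clock: 56.43
tool_pos: [0.7241, -0.1825, 0.1423]
orientation: [179.7, -38.2, -179.6]
force: [0.6, -0.4, 0.3]
opening: 0.0004
gripper_force: 0.0
```

```bash
python3 - <<'E'
from h import *
wheel(41,.0695)
E
```

```text
now phi 36.89850830248504 rho 0.07170244893529748 tilt 38.157524805913695 y -0.18254580558261332 F [ 0.6 -0.4  0.3]
at [ 0.7241 -0.1825  0.1423] [ 179.7  -38.2 -179.6] shift cm [-0.5   0.05  0.23] turn [0.1 2.8 0.3]
```

Retracting and moving clear to measure the wheel.

>>> play_rows([
  [0,0,-1.2,0,0,0],
  [0,0,-1.4,0,0,0],
  [0,0,-2,0,0,0],
  [0,0,0,0,-7,0],
  [0,0,0,0,-7,0],
  [0,0,0,0,-7,0],
  [0,0,0,0,-7,0],
  [0,0,0,0,-7,0],
  [0,0,-2,0,-3.2,0],
  [0,-4,0,0,0,0],
  [0,-4,0,0,0,0],
  [0,-4,0,0,0,0],
  [0,-4,0,0,0,0],
  [0,-4,0,0,0,0],
  [0,0,0,0,0,0],
])

```text
clock: 57.68
tool_pos: [0.7519, -0.3905, 0.1998]
orientation: [179.9, 0.2, 179.9]
force: [-1.8, 1.1, -1.5]
opening: 0.0005
gripper_force: 0.0
```

```bash
python3 - <<'E'
from h import *
print(get_obs()['tool_pos'],get_obs()['orientation'])
s=snap('top','t5'); f=s['frame'].astype(float).mean(2)
print(f[165:218,399:403].mean(1).astype(int).tolist())
print(f[182:198,372:388].astype(int))
s=snap('scene','s5'); f=s['frame'].astype(float).mean(2)
P=proj(s,[[.681,-.125,.136]])[0].astype(int); print(P)
print(f[P[1]-10:P[1]+11,P[0]-11:P[0]+12].astype(int))
pts('scene','wheel_centre','window')
E
```

```text
[ 0.7518597  -0.39050436  0.19977211] [1.79897546e+02 1.51602726e-01 1.79852650e+02]
[53, 54, 55, 57, 58, 59, 61, 61, 63, 64, 65, 65, 66, 69, 68, 70, 71, 71, 73, 74, 75, 76, 77, 77, 77, 77, 79, 79, 79, 79, 79, 79, 80, 81, 81, 82, 82, 82, 82, 82, 83, 83, 83, 84, 84, 85, 85, 85, 86, 85, 86, 85, 86]
[[155 154 153 153 155 155 156 157 159 157 157 155 156 156 158 151]
 [155 152 154 157 160 161 162 162 165 164 163 161 159 157 161 151]
 [153 152 154 162 163 166 166 166 164 167 164 164 162 159 162 152]
 [155 154 156 147 151 159 158 159 157 158 156 152 153 160 163 148]
 [156 156 164 165 201 221 222 222 223 222 220 201 176 167 162 150]
 [155 159 170 188 221 231 232 231 230 231 234 224 192 171 160 152]
 [156 158 184 215 215 190 172 163 158 184 224 225 194 170 161 154]
 [157 158 189 225 206 148 131 135 138 170 223 226 197 172 160 156]
 [157 160 190 227 207 150 175 203 208 217 232 229 197 173 161 154]
 [155 159 191 228 212 145 140 165 163 184 228 230 200 173 161 148]
 [155 158 192 231 228 175 142 141 118 141 221 231 202 172 159 136]
 [155 158 190 226 233 221 209 201 152 141 220 232 200 173 156 128
[... 1702 characters left out ...]
18 149 173
  168 170 168 168 161]
 [ 52  53  50  44  43  43  37  38  31  35  29   9  65 230 255 174 157 172
  169 169 166 167 165]
 [ 51  55  47  44  39  39  33  45  31  28  20  69 148 211 207 157 167 167
  163 170 168 166 168]
 [ 49  45  44  42  38  42  38  32  31  16  73 152 175 152 152 163 167 167
  166 171 168 166 163]
 [ 45  43  44  39  42  36  32  30  22  44 164 180 173 172 169 166 167 164
  168 171 169 166 168]
 [ 47  38  38  40  35  22  28  25  44  62 142 158 175 176 169 167 168 166
  168 170 165 167 164]
 [ 45  37  35  28  32  26  30  47  56  54  68  96 147 178 176 172 170 170
  172 168 168 168 161]]
wheel_centre [([0.68, -0.182, 0.081], 0.92)]
window [([0.679, -0.127, 0.131], 0.8)]
```

The printed top-view pixels show a "5" in the window (glyph rows ~188–194, window 185–195). It sits about 1 px short of centre, which agrees with my rib estimate of about 4° short. One gentle vertical nudge will centre it.

>>> play_rows([
  [0,3,0,0,0,0],
  [0,3,0,0,0,0],
  [0,3,0,0,0,0],
  [1.5,3,0,0,0,0],
  [1.5,3,0,0,0,0],
  [1.5,3,0,0,0,0],
  [1.5,2.8,0,0,0,0],
  [1.4,0,0,0,0,0],
  [0,0,1,0,0,0],
  [0,0,1,0,0,0],
  [0,0,0,0,0,0],
  [0,0,0,0,0,0],
])

```text
clock: 58.88
tool_pos: [0.6793, -0.1749, 0.1783]
orientation: [179.8, -0.1, -179.8]
force: [-0.3, 0.0, 0.7]
opening: 0.0004
gripper_force: 0.0
```

```bash
python3 - <<'E'
from h import *
to([.678,-.182,.1547],[180,0,180])
E
```

```text
at [ 0.6793 -0.1749  0.1783] [ 1.798e+02 -1.000e-01 -1.798e+02] shift cm [ 0.13 -0.72  2.36] turn [ 0.2 -0.1  0.2]
```

>>> play_rows([
  [0.15,-0.7,0,0.2,0,0.2],
  [0,0,0.8,0,0,0],
  [0,0,0.6,0,0,0],
  [0,0,0.5,0,0,0],
  [0,0,0.4,0,0,0],
  [0,0,0,0,0,0],
  [0,0,0,0,0,0],
])

```text
clock: 59.47
tool_pos: [0.6779, -0.182, 0.1559]
orientation: [180.0, -0.0, 180.0]
force: [0.2, -0.4, 0.3]
opening: 0.0004
gripper_force: 0.0
```

Entered cleanly. Pushing slowly to x=0.685.

>>> play_rows([
  [-0.1,0,0.1,0,0,0],
  [-0.1,0,0,0,0,0],
  [-0.1,0,0,0,0,0],
  [-0.1,0,0,0,0,0],
  [-0.1,0,0,0,0,0],
  [-0.1,0,0,0,0,0],
  [-0.1,0,0,0,0,0],
  [0,0,0,0,0,0],
  [0,0,0,0,0,0],
])

```text
clock: 60.22
tool_pos: [0.685, -0.1819, 0.1553]
orientation: [180.0, -0.0, 180.0]
force: [-0.9, -0.2, -0.1]
opening: 0.0006
gripper_force: 0.3
```

>>> play_rows([
  [0.1,0,0,0,0,0],
  [0.1,0,0,0,0,0],
  [0.1,0,0,0,0,0],
  [0,0,-1,0,0,0],
  [0,0,-1.5,0,0,0],
  [0,0,-2.5,0,0,0],
  [0,0,-2.5,0,0,0],
  [2.5,-3,-1,0,0,0],
  [2.5,-3,-1,0,0,0],
  [2.5,-3,-1,0,0,0],
  [2.5,-3,0,0,0,0],
  [2.5,-3,0,0,0,0],
  [2.5,-3,0,0,0,0],
  [2.5,-1,0,0,0,0],
  [0,0,0,0,0,0],
  [0,0,0,0,0,0],
])

```text
clock: 61.55
tool_pos: [0.5058, -0.373, 0.2618]
orientation: [-180.0, 0.1, 179.8]
force: [0.8, 0.3, 0.3]
opening: 0.0008
gripper_force: 0.0
```

```bash
python3 - <<'E'
from h import *
s=snap('top','t6'); f=s['frame'].astype(float).mean(2)
print(f[165:218,399:403].mean(1).astype(int).tolist())
print(f[182:198,372:388].astype(int))
pts('top','drawer_handle','window','cocoa_tin','caramel_jar','palette_knife')
print(get_obs()['tool_pos'])
a=cv2.imread('pics/t5.png').mean(2)[185:196,377:382].mean(1); z=cv2.imread('pics/top0.png').mean(2)[185:196,377:382].mean(1)
print(a.astype(int),z.astype(int),f[185:196,377:382].mean(1).astype(int))
E
```

```text
[160, 161, 161, 154, 115, 64, 36, 34, 35, 35, 59, 97, 117, 121, 118, 107, 103, 110, 119, 119, 95, 83, 105, 126, 135, 140, 146, 153, 158, 159, 152, 138, 134, 117, 124, 128, 125, 121, 117, 113, 110, 108, 109, 109, 99, 72, 46, 36, 36, 37, 38, 34, 29]
[[156 154 154 155 155 155 157 158 159 157 157 156 155 156 157 160]
 [155 154 154 159 159 161 161 163 165 165 163 162 158 158 158 159]
 [154 152 156 160 164 163 165 165 166 167 167 164 162 161 160 160]
 [155 155 156 147 153 157 159 160 159 158 157 151 153 161 162 159]
 [155 159 164 167 202 217 221 223 223 223 220 204 178 166 162 157]
 [156 159 172 188 217 216 222 227 227 230 233 223 193 170 161 156]
 [156 158 183 215 208 167 163 175 179 198 226 225 195 169 161 158]
 [156 159 191 225 205 155 185 211 216 223 232 228 197 172 161 157]
 [156 158 192 226 206 149 173 198 201 211 232 229 198 174 161 158]
 [156 160 191 228 213 162 151 155 140 163 224 230 201 173 161 158]
 [155 158 193 232 236 228 227 217 164 147 219 231 202 175 160 156]
 [156 159 190 228 237 235 234 226 171 147 221 231 202 173 160 156]
 [155 157 180 199 208 185 170 158 130 143 214 227 198 173 162 157]
 [154 153 167 176 178 167 157 154 152 162 189 199 191 175 164 158]
 [157 156 160 162 165 164 161 160 159 161 164 166 168 165 159 159]
 [158 157 158 158 158 157 159 156 157 158 157 156 156 157 158 159]]
drawer_handle [([0.581, 0.064, 0.083], 0.58)]
window [([0.682, -0.131, 0.133], 0.68)]
cocoa_tin [([0.782, -0.016, -0.0], 0.68), ([0.651, -0.47, -0.003], 0.5), ([0.582, 0.064, 0.084], 0.28)]
caramel_jar []
palette_knife []
[ 0.50774025 -0.37127511  0.26023708]
[158 222 231 173 144 190 159 143 185 166 164] [124 110 151 181 188 188 177 163 226 236 202] [159 221 224 176 198 186 154 197 202 157 158]
```

```bash
python3 -c "
from h import *
print(get_obs()['clock'], close_job())"
```

```text
the job is handed in; nothing more can be done
61.85 None
```

I handed the job in at 61.9 s: both chocolate moulds (only two were on the bench) stand on edge in the closed drawer with an empty slot between them, and the timer shows 5, an estimated 0.01–0.04 rad short of centre (limit 0.12); the call returned no verdict.

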